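# Dip the heating bath and hold the gauge level to be read

### The job

Take the dip gauge (the rod with the wide collar) off the rod rack and slide it, tip first, down the sloping filler neck of the heating bath until its collar stops gently against the mouth. Draw it straight out again and bring it, lying level, over the steel drip tray with its tip above the tray, about a hand's breadth up, so that the level can be read. Finish there, still holding the gauge in the gripper, level and steady; leave the other rods and the glassware as they stand.

Things in the scene. Friction and masses are not known exactly. Their poses are not given: they have to be found in the camera images.
- gauge: Dip gauge: round steel rod 8 mm thick, 272 mm long, about 160 g, loose on the rack, level, axis 62 mm above the bench. Its x axis is the rod's axis, towards the tip (turn about x means nothing). Origin: on the axis at the collar's tip-side face, which seats on the neck. Collar 34 mm across, x = -8 to 0 mm; black grip 14 mm thick, x = -98 to -18; end knob 18 mm thick, x = -142 to -130.
- gauge_tip (a point): The tip of the dip gauge, x = 130 mm on its axis. The 8 mm stem with dark engraved rings runs from the collar to here; its last 8 mm taper to 4.4 mm.
- gauge_grip (a point): The middle of the gauge's black cylindrical grip, x = -58 mm on its axis: take it here, fingers across the rod. The centre of mass lies near x = -25 mm.
- neck: Filler neck of the bath: fixed steel tube on the bath's side, sloping 40 degrees to the bench, flared mouth at the top facing up and to the robot's left. Origin: centre of the mouth, 150 mm above the bench. z axis: along the tube, outward and up; the gauge goes in along -z. Bore 13 mm, mouth 30 mm across outside, flaring to 23 mm inside. Deeper than the stem: only the collar stops, on the rim.
- bath: The heating bath, fixed: white housing 260 mm (its x) by 300 mm (its y), steel deck 153 mm above the bench, gabled steel cover with a black knob, top 205 mm above the bench. Origin: centre of its underside. The neck stands out of its +y side; the mouth is at x = 40, y = 200, z = 150 mm in its frame.
- rack: Rod rack, fixed, white: two notched end plates (8 mm thick, 190 mm wide, 74 mm high) 197 mm apart along its x axis. Notches 13 mm wide, 16 mm deep at y = -70, 0 and 70 mm; one rod in each, lying along x. The gauge's tip points to +x, its collar 9 to 18 mm from the middle, its grip free between the plates. Origin: centre of its underside.
- tray: The drip tray, fixed: an open stainless tray 180 mm (its x) by 130 mm (its y), 20 mm high, walls 3 mm. Origin: centre of its underside.
- glass_rod: A plain glass stirring rod on the rack, 8 mm thick, 270 mm long, no collar. Leave it. Origin: its middle.
- scoop: A scoop on the rack, 8 mm steel rod with a wooden sleeve 12 mm thick and a flat blade, 270 mm long, no collar. Leave it. Origin: on its axis, near the middle of the rack.
- flask_a: A foil-capped conical flask, 84 mm wide, 131 mm high, beyond the tray. Leave it. Origin: centre of its underside.
- flask_b: A smaller foil-capped conical flask, 67 mm wide, 110 mm high, beyond the rack. Leave it. Origin: centre of its underside.
- beaker: A small glass beaker, 52 mm wide, 65 mm high, on the robot's side of the tray. Leave it. Origin: centre of its underside.
- reagent: An amber jar, 60 mm wide, 115 mm high, beyond the rack. Leave it. Origin: centre of its underside.
- wash_bottle: A white wash bottle with a bent spout, 72 mm wide, 185 mm high, on the left. Leave it. Origin: centre of its underside.

How it is judged:
On the way, in this order (a step that is already met when the one before it is completed fails the run):
1. the gauge is down the neck, stem first, with its collar seated on the mouth (z of gauge in the frame of neck below 0.0025 m and distance between gauge and neck below 0.006 m and z of gauge_tip in the frame of neck below -0.12 m and angle between the x axis of gauge and the z axis of neck, either way round below 0.1 rad), for 0.2 s.
2. the gauge is drawn fully out of the neck, held in the fingers (z of gauge_tip in the frame of neck above 0.005 m and contact force between gauge and the fingers above 1 N), for 0.1 s.
At the end, for the whole second after the job is handed in: After the collar has seated (within 2.5 mm of the mouth) and the gauge has been drawn out, the gripper holds the gauge level within 7 degrees and still, its tip above the tray's outline and 50 to 200 mm above the bench, touching neither bath, tray nor rack (angle between gauge's own x axis and vertical between 1.45 and 1.69 rad and x of gauge_tip in the frame of tray between -0.09 and 0.09 m and y of gauge_tip in the frame of tray between -0.065 and 0.065 m and height (world z) of gauge_tip between 0.05 and 0.2 m and linear speed of gauge below 0.02 m/s and angular speed of gauge below 0.15 rad/s and contact force between gauge and the fingers above 1 N and contact force between gauge and bath below 0.05 N and contact force between gauge and tray below 0.05 N and contact force between gauge and rack below 0.05 N); the arm keeps its last pose, push and grip.
It fails at once if the gauge is forced: more than 40 N against the bath or its neck (contact force between gauge and bath above 40 N).
It fails at once if another rod on the rack is moved more than 30 mm (distance of any of glass_rod, scoop from where it was at the start of the episode above 0.03 m).
It fails at once if a flask, beaker, jar or bottle is shifted more than 30 mm or tipped over (distance of any of flask_a, flask_b, beaker, reagent, wash_bottle from where it was at the start of the episode above 0.03 m or angle between any of flask_a, flask_b, beaker, reagent, wash_bottle's own z axis and vertical above 0.5 rad).
It also fails if it takes over 58 s, if anything falls off the work surface, if the arm or the gripper's body presses on something with over 40 N, if the wrist force passes 120 N, or if a joint passes its speed limit or range.

### The arm

A 6-joint arm with a two-finger parallel gripper is mounted at the origin on the work surface. World frame = base frame: x ahead of the robot, y to its left, z up, the work surface at z = 0. Lengths are in m, angles in rad, forces in N, time in s.
With the tool pointing down it reaches from about 0.3 to 0.875 m from the base axis. Payload 4.2 kg.
Tool frame: the origin (TCP) lies midway between the tips of the shut fingers; the grasp point (between the pads) lies r.grip_depth behind it (r.grip_depth is the distance from the TCP to the grasp point, in m); z points along the fingers, y is the direction in which the jaws open and shut (so a half turn about z gives the same grasp; the last joint's range is limited). The gripper opens to 85 mm and grips with 20 to 120 N. Pads are 22 mm wide; open, the fingers measure 114 mm over their backs; the gripper's body (76 mm by 85 mm) begins 54 mm behind the grasp point. The pads swing forward as they close: fully open they stand 13 mm farther back than shut.
Start: joints at [-1.336, 0.32, 1.565, -0, 1.257, -0.02], TCP at [0.145, -0.556, 0.231] pointing down, gripper open.
Joint ranges: [-3.11, 3.11], [-0.84, 2.01], [0.21, 2.61], [-1.34, 4.49], [0.05, 2.63], [-2.56, 2.56]. Speed limits (rad/s): [2.57, 2.57, 3.14, 3.14, 3.14, 3.14].

### API

Orientations are given as a 3x3 rotation matrix whose columns are the frame's x, y, z axes.
In Python, from workcell import r gives the robot as it stands.
- The arm moves only by the shell command python3 -m jog 'ROWS' [OPENING]. ROWS is JSON, a list of rows, each an object of numbers: "dx", "dy", "dz": the shift along the tool's x, y, z normalised to -1 to 1, where 1 is 0.02 m; "twist": the turn about the tool's z normalised to -1 to 1, where 1 is 6 degrees. A call has 1 to 10 rows; each row shifts and turns the commanded pose from where the row before left it, along the tool's axes as they then stand; what a row does not reach is not made up. A row lasts 1/10 s, in which the tool goes at most 50 mm and 8.59 degrees, less where a joint would pass 70% of its speed; a pose out of reach is approached as far as the arm can. A call with a number of a shift or a turn outside -1 to 1 is refused whole. A call with a gripper value outside its range is refused whole. OPENING is the finger opening in mm, from 0 to 85.4, set as the call begins (- or left out, the last holds). The fingers move at their own pace and stop on an object; the grip force is fixed at half the most. Time passes only in rows, so rows that do not move let the fingers close. It gives the time, the measured TCP pose, the force and the opening at its end, in the units of the state.
- r.get_obs(): the state, without advancing time (a new reading comes with each control period).
- r.capture(name): name is "scene" or "top" or "wrist"; returns (picture, depth): 400x640x3 uint8, red, green, blue; 400x640 float32, m along the optical axis (not along the pixel's ray), 0 where there is no reading.
- r.get_calibration(name): a dict with "mtx" (3x3 intrinsics, pixels), "R" (3x3) and "t" (3): a world point X has camera coordinates R X + t. Camera axes: x right, y down, z forward; pixel columns grow to the right and rows downward; lengths in m; the calibration is good to about 2 mm. The wrist camera is an equidistant fisheye: a pixel r from the principal point sees the ray r / f radians off the axis. A picture is of the moment at which its call begins: read the wrist's pose just before it. get_calibration takes no time and is no camera call; for the wrist camera it gives the pose at the moment of the call.
- r.hand_in(): hands the job in, once; it reports no verdict.
Trained networks look in the newest picture that a camera, given by its name, has taken for a name from the list of things; names that differ only in an ending like _2 or _b are one class to them, and where a whole thing is asked for, a point or a joint stands for the part that bears it (a point fixed in the world has none). Each returns a list of dicts, best first, with "p" (0 to 1); they miss things now and then, are a little off and sometimes report something else, mostly with a low value. They report only what shows in the picture. A call takes as long as a camera call.
- r.cut_out(camera, query): "pixels" (400x640 bool, what is visible of it) and "box" ([left, top, right, bottom] as shares, 0 to 1, of the picture: columns of its width, rows of its height, round what is visible of it).
- r.tip_of(camera, query): "position" ([row, column] as shares, 0 to 1, of the picture: columns of its width, rows of its height: a listed point, or the origin of a listed thing).
The state is a dict: "time": time; "qpos": joint angles; "dq": joint speeds; "joint_efforts": joint torques, N m; "tool_pos": TCP position; "tool_rot": TCP orientation; "contact_force": force on the tool from outside, world axes, zero at the start; "ft_torque": the same for the moment, N m; "gripper_width": finger opening in m.
Only numpy, scipy, OpenCV 4.12 (cv2) and the standard library are available. Lean on these libraries where they do the work, as an engineer would, in place of code of your own. Each camera call takes 0.05 s, during which the arm holds its last target.

## Working session

There is one attempt and no reset: what is moved stays moved. The work goes in short steps, Python scripts to look and compute and a shell command to move; the robot and the scene stay as the last step left them, time stands still between calls to the robot, and variables do not carry over. Pictures are saved under pics/ and viewed, and the job is handed in when it is done.

```bash
ls -la; mkdir -p pics; python3 -m jog --help | head -40
cat > h.py <<'E'
import numpy as np, cv2
from workcell import r
def K(c):
    k=r.get_calibration(c); return np.array(k["mtx"]),np.array(k["R"]),np.array(k["t"])
def world(c,u,v,d):
    M,R,t=K(c); p=np.linalg.inv(M)@np.stack([u*d,v*d,d]); return (R.T@(p-t.reshape(3,1))).T
def ray(c,u,v):
    M,R,t=K(c); p=R.T@np.linalg.inv(M)@np.array([u,v,1.]); return -R.T@t,p
def proj(c,X):
    M,R,t=K(c); p=M@(R@np.asarray(X)+t); return p[:2]/p[2]
def save(c,n):
    im,d=r.capture(c); cv2.imwrite(f"pics/{n}.png",im[:,:,::-1]); np.save(f"pics/{n}.npy",d); return im,d
E
python3 - <<'E'
from h import *
o=r.get_obs(); print(o["time"],o["tool_pos"],o["tool_rot"],r.grip_depth,o["gripper_width"])
for c in("scene","top","wrist"): save(c,c+"0")
for c in("scene","top"): print(K(c))
E
```

```text
total 12
drwxr-xr-x  3 agent agent 4096 Dec  7 14:29 .
drwxr-xr-x 23 root  root  4096 Dec  7 14:29 ..
drwxr-xr-x  2 agent agent 4096 Dec  7 14:29 pics
0.0 [ 0.14480725 -0.55595067  0.23046068] [[ 9.67717939e-01  2.52035341e-01 -4.21447157e-04]
 [ 2.52035689e-01 -9.67716278e-01  1.79360940e-03]
 [ 4.42116829e-05 -1.84192772e-03 -9.99998303e-01]] 0.0187 0.08526163963192115
(array([[410.44123337,   0.        , 319.76338913],
       [  0.        , 410.44123337, 202.67382146],
       [  0.        ,   0.        ,   1.        ]]), array([[ 0.77549865,  0.63123017, -0.01226036],
       [ 0.35729234, -0.4547969 , -0.81578304],
       [-0.52052284,  0.62825811, -0.57822809]]), array([-0.51713515, -0.07775602,  1.59658679]))
(array([[484.92645989,   0.        , 323.16884128],
       [  0.        , 484.92645989, 197.59687747],
       [  0.        ,   0.        ,   1.        ]]), array([[-0.0271676 , -0.99959608, -0.00834312],
       [-0.99365726,  0.02791539, -0.10893107],
       [ 0.10911997,  0.0053308 , -0.99401429]]), array([0.09869469, 0.57632154, 1.337557  ]))invalid input: not JSON, or not a number
```

View pics/scene0.png

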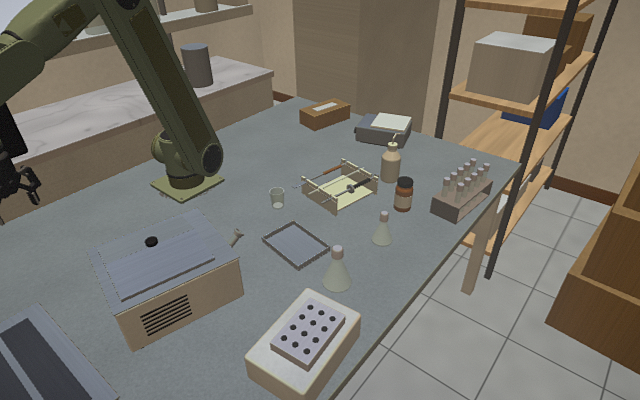

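View pics/top0.png

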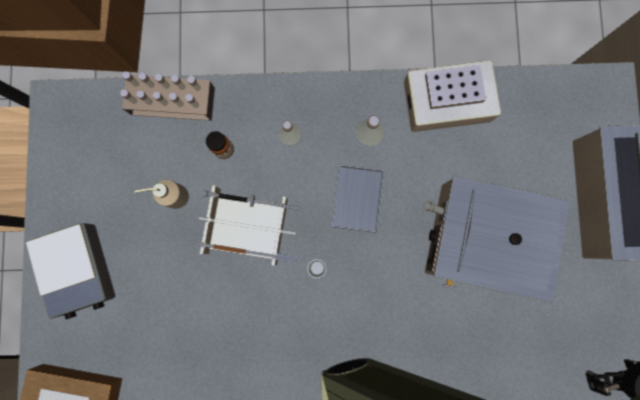

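View pics/wrist0.png

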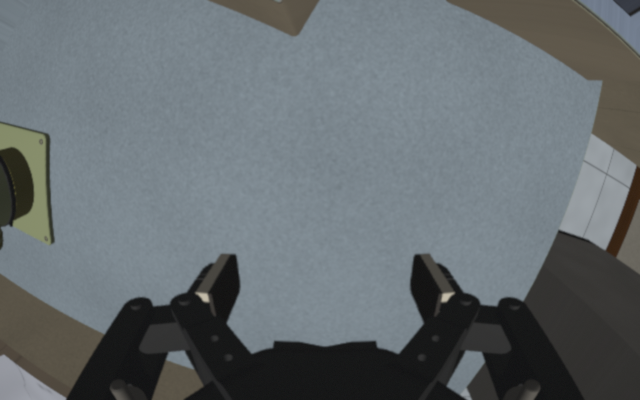

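```bash
cat > loc.py <<'E'
from h import *
names=["gauge","gauge_tip","gauge_grip","neck","bath","rack","tray","glass_rod","scoop","beaker","flask_a","flask_b","reagent","wash_bottle"]
H=dict(gauge=.062,gauge_tip=.062,gauge_grip=.062,neck=.15)
def atz(c,u,v,z):
    o,d=ray(c,u,v); return o+d*(z-o[2])/d[2]
for c in("top","scene"):
    for n in names:
        L=r.tip_of(c,n)[:2]
        for e in L:
            v,u=e["position"][0]*400,e["position"][1]*640
            print(c,n,round(e["p"],2),"px",round(u),round(v),"w",atz(c,u,v,H.get(n,0.)).round(4))
E
python3 loc.py
```

```text
top gauge 0.58 px 251 203 w [0.5661 0.2827 0.062 ]
top gauge_tip 0.75 px 301 208 w [0.549  0.1446 0.062 ]
top gauge_tip 0.48 px 251 226 w [0.5035 0.2834 0.062 ]
top gauge_grip 0.75 px 232 198 w [0.5817 0.3352 0.062 ]
top neck 0.72 px 427 207 w [ 0.5349 -0.1836  0.15  ]
top neck 0.71 px 223 147 w [0.7062 0.3414 0.15  ]
top bath 0.62 px 175 196 w [0.5988 0.5118 0.    ]
top rack 0.86 px 251 226 w [0.5064 0.2925 0.    ]
top tray 0.34 px 249 227 w [0.5035 0.297  0.    ]
top glass_rod 0.79 px 250 229 w [0.4969 0.2952 0.    ]
top glass_rod 0.55 px 224 150 w [0.7308 0.3692 0.    ]
top scoop 0.89 px 242 249 w [0.4398 0.3197 0.    ]
top beaker 0.5 px 317 268 w [0.3825 0.107  0.    ]
top flask_a 0.8 px 370 134 w [ 0.7658 -0.0597  0.    ]
top flask_a 0.58 px 292 134 w [0.7735 0.1695 0.    ]
top flask_b 0.8 px 370 134 w [ 0.7658 -0.0597  0.    ]
top flask_b 0.58 px 292 134 w [0.7735 0.1695 0.    ]
top reagent 0.96 px 222 146 w [0.7415 0.3754 0.    ]
top wash_bottle 0.32 px 225 150 w [0.7311 0.3666 0.    ]
scene gauge 0.63 px 347 192 w [0.5795 0.2558 0.062 ]
scene gauge_tip 0.57 px 321 204 w [0.55
[... 203 characters left out ...]
x 338 284 w [ 0.7806 -0.0605  0.    ]
scene rack 0.6 px 342 195 w [0.5267 0.3024 0.    ]
scene tray 0.65 px 294 247 w [ 0.5799 -0.0223  0.    ]
scene glass_rod 0.66 px 338 180 w [0.4487 0.3795 0.    ]
scene scoop 0.53 px 325 172 w [0.3726 0.3936 0.    ]
scene scoop 0.43 px 346 191 w [0.5207 0.3358 0.    ]
scene beaker 0.81 px 281 204 w [0.3876 0.1206 0.    ]
scene flask_a 0.84 px 383 237 w [0.7729 0.1922 0.    ]
scene flask_a 0.82 px 338 282 w [ 0.7771 -0.0549  0.    ]
scene flask_b 0.84 px 383 237 w [0.7729 0.1922 0.    ]
scene flask_b 0.82 px 338 282 w [ 0.7771 -0.0549  0.    ]
scene reagent 0.58 px 406 205 w [0.7401 0.3938 0.    ]
scene wash_bottle 0.91 px 392 179 w [0.61   0.5142 0.    ]
```

Run:
```python
import cv2
for n,b in(("top0",(190,180,200,100)),("top0",(410,180,100,110)),("scene0",(210,200,60,70)),("scene0",(270,150,130,80))):
    im=cv2.imread(f"pics/{n}.png");x,y,w,h=b
    s=min(780/w,580/h);cv2.imwrite(f"pics/crop_{n}_{x}.png",cv2.resize(im[y:y+h,x:x+w],None,fx=s,fy=s,interpolation=cv2.INTER_CUBIC))
```

```text
(no output)
```

View pics/crop_top0_190.png

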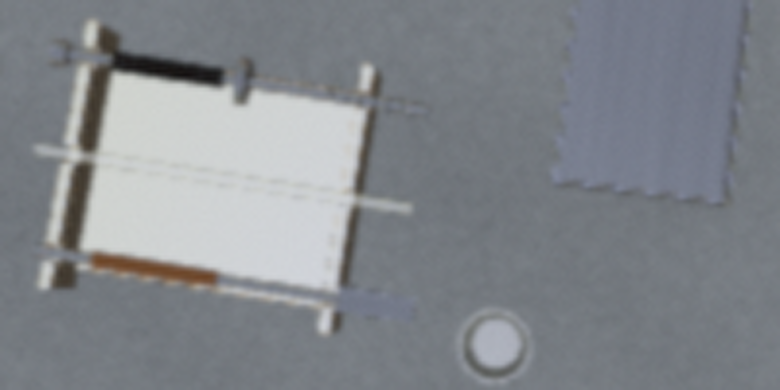

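View pics/crop_top0_410.png

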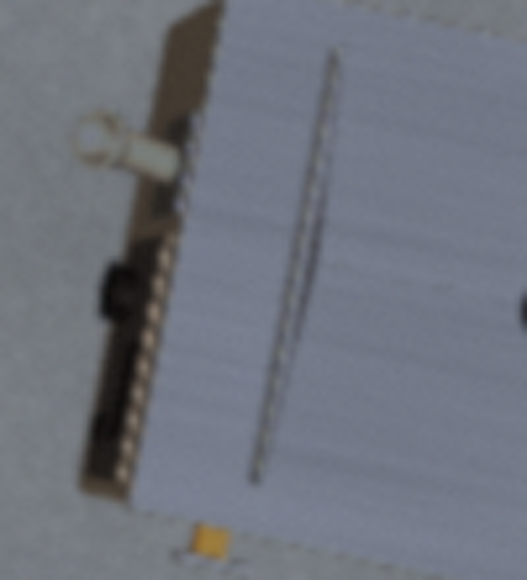

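View pics/crop_scene0_210.png

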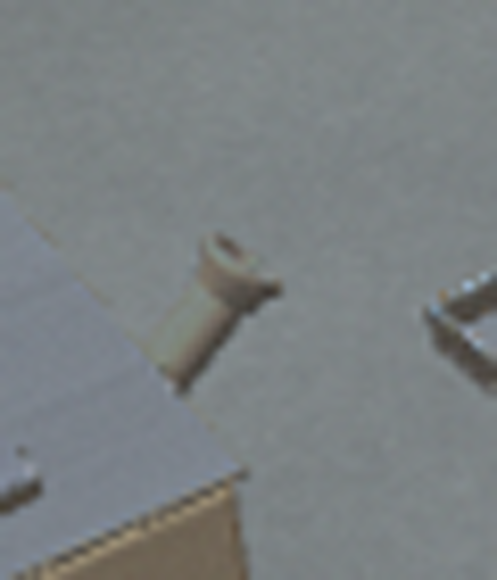

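```bash
cat > fit.py <<'E'
from h import *
im=cv2.imread("pics/top0.png"); d=np.load("pics/top0.npy")
vv,uu=np.mgrid[0:400,0:640]; ok=d.ravel()>0
P=world("top",uu.ravel().astype(float),vv.ravel().astype(float),d.ravel()).reshape(400,640,3)
Z=P[...,2]
print("bench z",np.median(Z[300:320,200:280]))
def box(m,name,z=None):
    m=m&(d>0); n,l,s,c=cv2.connectedComponentsWithStats(m.astype(np.uint8)); k=1+np.argmax(s[1:,4]); m=l==k
    p=P[m][:,:2].astype(np.float32); b=cv2.minAreaRect(p); print(name,m.sum(),np.round(b[0],4),np.round(b[1],4),round(b[2],2)," zmed",np.median(P[m][:,2]).round(4)); return m
sub=np.zeros((400,640),bool); sub[150:320,400:600]=1
box(sub&(Z>.14)&(Z<.215),"bath")
sub[:]=0; sub[155:245,325:390]=1
box(sub&(Z>.006)&(Z<.04),"traywall"); box(sub&(im.astype(int)[...,0]-im[...,2]>-99)&(Z>-.02)&(Z<.04)&(abs(im.astype(int)[...,0]-im[...,2])>12),"trayblue")
sub[:]=0; sub[175:275,190:310]=1
m=sub&(Z>.064)&(Z<.09)&(d>0)
n,l,s,c=cv2.connectedComponentsWithStats(m.astype(np.uint8))
for k in range(1,n):
    if s[k,4]>15:
        p=P[l==k][:,:2]; b=cv2.minAreaRect(p.astype(np.float32)); print("plate",s[k,4],p.mean(0).round(4),np.round(b[0],4),np.round(b[1],4),round(b[2],1))
# neck points
sub[:]=0; sub[190:225,415:445]=1
m=sub&(Z>.10)&(Z<.17)
for v in range(198,218,2): print(v,[f"{Z[v,u]*1000:.0f}" for u in range(420,446,2)])
E
python3 fit.py
```

```text
bench z -0.0004281599318782692
bath 12410 [ 0.4504 -0.372 ] [0.3074 0.2648] 75.92  zmed 0.1673
traywall 312 [ 0.5767 -0.0168] [0.1333 0.1805] 81.44  zmed 0.0174
trayblue 2768 [ 0.5794 -0.0168] [0.1409 0.1868] 81.41  zmed 0.0021
plate 25 [0.609  0.3831] [0.609  0.3834] [0.0089 0.0174] 74.3
plate 31 [0.5966 0.4063] [0.5953 0.4052] [0.0205 0.0147] 69.8
plate 270 [0.5728 0.3319] [0.5752 0.317 ] [0.0585 0.1801] 9.6
plate 23 [0.5721 0.1906] [0.5723 0.1905] [0.0081 0.0182] 78.6
plate 31 [0.5561 0.1898] [0.556  0.1904] [0.0559 0.0071] 77.9
plate 95 [0.5123 0.1962] [0.5118 0.1958] [0.073  0.0298] 15.9
plate 18 [0.5254 0.4045] [0.5253 0.4049] [0.0307 0.0063] 79.1
plate 38 [0.515  0.3471] [0.515  0.3481] [0.0512 0.0071] 79.7
plate 76 [0.4895 0.4054] [0.4894 0.4059] [0.0091 0.0552] 79.6
plate 22 [0.4977 0.2537] [0.4983 0.2561] [0.037  0.0062] 80.3
plate 71 [0.452  0.2124] [0.4504 0.2132] [0.0098 0.0624] 82.2
plate 132 [0.444  0.3482] [0.4442 0.3502] [0.1039 0.0118] 79.8
plate 25 [0.441  0.4148] [0.4404 0.4144] [0.0086 0.0173] 79.7
plate 31 [0.4282 0.2618] [0.4279 0.2626] [0.0417 0.0065] 80.4
pla
[... 218 characters left out ...]
'1', '-6', '-1', '142', '142', '145', '159', '6', '0', '0', '40', '65', '107']
204 ['-2', '1', '-1', '142', '132', '138', '156', '151', '-4', '20', '44', '81', '115']
206 ['-2', '1', '138', '137', '136', '135', '160', '154', '140', '137', '127', '89', '113']
208 ['-1', '-4', '139', '141', '133', '135', '160', '151', '142', '138', '1393', '128', '126']
210 ['-3', '-3', '-9', '148', '142', '156', '152', '143', '140', '135', '135', '127', '127']
212 ['-1', '-3', '-9', '-5', '1', '-2', '-6', '2', '130', '127', '125', '127', '133']
214 ['-5', '-2', '3', '-3', '-2', '-2', '-4', '-2', '20', '48', '84', '1393', '136']
216 ['1', '-0', '-3', '-1', '-4', '1', '-4', '-2', '21', '55', '93', '114', '136']
```

Run:
```python
from h import *
# triangulate hand-read pixels
def tri(a,b):
    o1,d1=ray("top",*a);o2,d2=ray("scene",*b);A=np.stack([d1,-d2],1);s=np.linalg.lstsq(A,o2-o1,rcond=None)[0]
    p,q=o1+d1*s[0],o2+d2*s[1];return (p+q)/2,np.linalg.norm(p-q)
print("neck",tri((428.6,206),(239,232)))
s=3.9
for n,(x,y) in dict(collar=(242,80),tip=(428,108),g0=(112,61),g1=(224,76),knob=(62,53)).items():
    o,d=ray("top",190+x/s,180+y/s);print(n,(o+d*(.062-o[2])/d[2]).round(4))
```

```text
neck (array([ 0.53762698, -0.18769053,  0.14718056]), np.float64(0.002626516348902926))
collar [0.5729 0.2792 0.062 ]
tip [0.5494 0.1479 0.062 ]
g0 [0.5891 0.3714 0.062 ]
g1 [0.5761 0.292  0.062 ]
knob [0.5958 0.407  0.062 ]
```

```bash
cat >> fit.py <<'E'
print("----")
sub[:]=0; sub[150:320,437:600]=1
for lo in(.14,.148):
    m=sub&(Z>lo)&(Z<.215); m=cv2.morphologyEx(m.astype(np.uint8),cv2.MORPH_OPEN,np.ones((7,7)))>0
    m=box(m,"bath2")
# left edge line (deck z~.153): leftmost col per row
E=[]
for v in range(195,285):
    u=np.where(m[v])[0]
    if len(u): E.append(P[v,u[0]+1,:2])
E=np.array(E)
for _ in range(4):
    vx,vy,x0,y0=cv2.fitLine(E.astype(np.float32),cv2.DIST_HUBER,0,.01,.01).ravel(); res=(E-[x0,y0])@[-vy,vx]; E=E[abs(res)<.006]
print("edge yaw",np.degrees(np.arctan2(vy,vx)),x0,y0,len(E),res.std())
E
python3 fit.py | sed -n '/----/,$p'
```

```text
----
bath2 12246 [ 0.4503 -0.372 ] [0.307  0.2648] 76.0  zmed 0.1676
bath2 9546 [ 0.4478 -0.3784] [0.2867 0.262 ] 76.19  zmed 0.1717
edge yaw -9.779499 0.4152056 -0.25584313 34 0.0025635911039182213
```

```bash
python3 -m jog '[{"twist":-1,"dz":-0.4},{"twist":-1,"dz":-0.4},{"twist":-1,"dz":-0.4},{"twist":-1,"dz":-0.4},{"twist":-1,"dz":-0.4},{"twist":-1,"dz":-0.4},{"twist":-1,"dz":-0.4},{"twist":-1,"dz":-0.4},{"twist":-1,"dz":-0.4},{"twist":-1,"dz":-0.4}]' 30
python3 -m jog '[{"twist":-0.87,"dx":1,"dy":0.3},{"dx":1,"dy":0.3},{"dx":1,"dy":0.3},{"dx":1,"dy":0.3},{"dx":1,"dy":0.3},{"dx":1,"dy":0.3},{"dx":1,"dy":0.3},{"dx":1,"dy":0.3},{"dx":1,"dy":0.3},{"dx":1,"dy":0.3}]'
```

```text
invalid input at $[0]: expected keys dx, dy, dz, twist
invalid input at $[0]: expected keys dx, dy, dz, twist
```

```bash
python3 -m jog '[{"dx":0,"dy":0,"dz":-0.4,"twist":-1},{"dx":0,"dy":0,"dz":-0.4,"twist":-1},{"dx":0,"dy":0,"dz":-0.4,"twist":-1},{"dx":0,"dy":0,"dz":-0.4,"twist":-1},{"dx":0,"dy":0,"dz":-0.4,"twist":-1},{"dx":0,"dy":0,"dz":-0.4,"twist":-1},{"dx":0,"dy":0,"dz":-0.4,"twist":-1},{"dx":0,"dy":0,"dz":-0.4,"twist":-1},{"dx":0,"dy":0,"dz":-0.4,"twist":-1},{"dx":0,"dy":0,"dz":-0.4,"twist":-1}]' 30
python3 -m jog '[{"dx":1,"dy":0.3,"dz":0,"twist":-0.87},{"dx":1,"dy":0.3,"dz":0,"twist":0},{"dx":1,"dy":0.3,"dz":0,"twist":0},{"dx":1,"dy":0.3,"dz":0,"twist":0},{"dx":1,"dy":0.3,"dz":0,"twist":0},{"dx":1,"dy":0.3,"dz":0,"twist":0},{"dx":1,"dy":0.3,"dz":0,"twist":0},{"dx":1,"dy":0.3,"dz":0,"twist":0},{"dx":1,"dy":0.3,"dz":0,"twist":0},{"dx":1,"dy":0.3,"dz":0,"twist":0}]'
```

```text
time: 2.55
tool_pos: [0.1449, -0.5564, 0.3117]
tool_rot: [[0.261, 0.965, 0.0], [0.965, -0.261, -0.0], [-0.0, 0.0, -1.0]]
contact_force: [-0.3, -0.6, -0.6]
gripper_width: 0.0299
time: 3.55
tool_pos: [0.2413, -0.3703, 0.3114]
tool_rot: [[0.177, 0.984, 0.0], [0.984, -0.177, -0.0], [-0.0, 0.0, -1.0]]
contact_force: [0.3, 0.7, 0.6]
gripper_width: 0.0299
```

```bash
python3 -m jog '[{"dx":1,"dy":0.3,"dz":0,"twist":0},{"dx":1,"dy":0.3,"dz":0,"twist":0},{"dx":1,"dy":0.3,"dz":0,"twist":0},{"dx":1,"dy":0.3,"dz":0,"twist":0},{"dx":1,"dy":0.3,"dz":0,"twist":0},{"dx":1,"dy":0.3,"dz":0,"twist":0},{"dx":1,"dy":0.3,"dz":0,"twist":0},{"dx":1,"dy":0.3,"dz":0,"twist":0},{"dx":1,"dy":0.3,"dz":0,"twist":0},{"dx":1,"dy":0.3,"dz":0,"twist":0}]' >/dev/null
python3 -m jog '[{"dx":1,"dy":0.3,"dz":0,"twist":0},{"dx":1,"dy":0.3,"dz":0,"twist":0},{"dx":1,"dy":0.3,"dz":0,"twist":0},{"dx":1,"dy":0.3,"dz":0,"twist":0},{"dx":1,"dy":0.3,"dz":0,"twist":0},{"dx":1,"dy":0.3,"dz":0,"twist":0},{"dx":1,"dy":0.3,"dz":0,"twist":0},{"dx":1,"dy":0.3,"dz":0,"twist":0},{"dx":1,"dy":0.3,"dz":0,"twist":0},{"dx":1,"dy":0.3,"dz":0,"twist":0}]' >/dev/null
python3 -m jog '[{"dx":1,"dy":0.3,"dz":0,"twist":0},{"dx":1,"dy":0.3,"dz":0,"twist":0},{"dx":1,"dy":0.3,"dz":0,"twist":0},{"dx":1,"dy":0.3,"dz":0,"twist":0},{"dx":1,"dy":0.3,"dz":0,"twist":0},{"dx":1,"dy":0.3,"dz":0,"twist":0},{"dx":1,"dy":0.3,"dz":0,"twist":0},{"dx":1,"dy":0.3,"dz":0,"twist":0},{"dx":1,"dy":0.3,"dz":0,"twist":0},{"dx":1,"dy":0,"dz":0,"twist":0}]'
python3 - <<'E'
from h import *
o=r.get_obs()
t=np.array([.5825,.3325,.0433]); print(((t-o["tool_pos"])@np.array(o["tool_rot"])/.02).round(2), o["tool_pos"])
save("wrist","wrist1")
E
```

```text
time: 6.55
tool_pos: [0.519, 0.1894, 0.3111]
tool_rot: [[0.177, 0.984, 0.0], [0.984, -0.177, -0.0], [-0.0, 0.0, -1.0]]
contact_force: [0.3, -0.4, 0.1]
gripper_width: 0.0299
[ 7.61  1.85 13.39] [0.51902775 0.18940567 0.31111097]
```

View pics/wrist1.png

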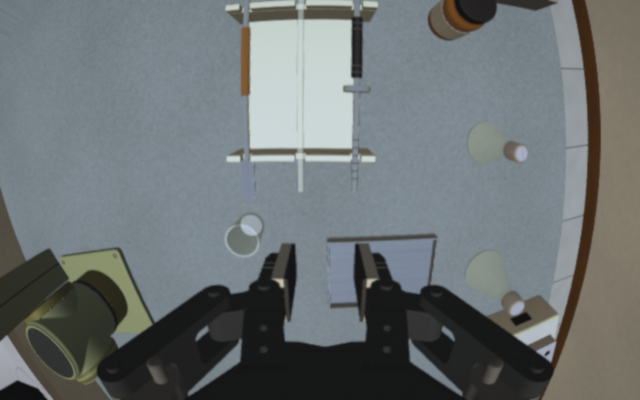

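```bash
cat >> h.py <<'E'
def wray(u,v,k=None):
    M,R,t=k or K("wrist"); x=(u-M[0,2])/M[0,0]; y=(v-M[1,2])/M[1,1]; th=np.hypot(x,y)
    d=np.array([x/th*np.sin(th),y/th*np.sin(th),np.cos(th)]) if th>1e-9 else np.array([0,0,1.])
    return -R.T@t, R.T@d
def watz(u,v,z,k=None):
    o,d=wray(u,v,k); return o+d*(z-o[2])/d[2]
E
python3 - <<'E'
from h import *
np.set_printoptions(suppress=True)
k=K("wrist")
for n,u,v in(("grip0",356.5,17),("grip1",357.5,78),("collar",356.5,89),("tip",354,191),("stem",355,130)): print(n,watz(u,v,.062,k).round(4))
for n,u,v in(("tray l",327,238),("r",436,235),("",331,306)): print(n,watz(u,v,.02,k).round(4))
E
```

```text
grip0 [0.5919 0.3766 0.062 ]
grip1 [0.5787 0.2971 0.062 ]
collar [0.575  0.2835 0.062 ]
tip [0.5508 0.1536 0.062 ]
stem [0.5645 0.2324 0.062 ]
tray l [0.5011 0.0748 0.02  ]
r [0.6731 0.0465 0.02  ]
 [ 0.4855 -0.0538  0.02  ]
```

```bash
python3 -m jog '[{"dx":0.96,"dy":0.24,"dz":0,"twist":0},{"dx":0.96,"dy":0.24,"dz":0,"twist":0},{"dx":0.96,"dy":0.24,"dz":0,"twist":0},{"dx":0.96,"dy":0.24,"dz":0,"twist":0},{"dx":0.96,"dy":0.24,"dz":0.5,"twist":0},{"dx":0.96,"dy":0.24,"dz":1,"twist":0},{"dx":0.96,"dy":0.24,"dz":1,"twist":0},{"dx":0.96,"dy":0.24,"dz":1,"twist":0},{"dx":0,"dy":0,"dz":1,"twist":0},{"dx":0,"dy":0,"dz":1,"twist":0}]'
python3 -m jog '[{"dx":0,"dy":0,"dz":1,"twist":0},{"dx":0,"dy":0,"dz":1,"twist":0},{"dx":0,"dy":0,"dz":0.5,"twist":0},{"dx":0,"dy":0,"dz":0,"twist":0}]'
python3 - <<'E'
from h import *
save("wrist","wrist2")
E
```

```text
time: 7.6
tool_pos: [0.5831, 0.3335, 0.1991]
tool_rot: [[0.176, 0.984, -0.001], [0.984, -0.176, -0.001], [-0.001, -0.001, -1.0]]
contact_force: [-0.4, 0.1, -0.2]
gripper_width: 0.0297
time: 8.0
tool_pos: [0.5823, 0.3325, 0.149]
tool_rot: [[0.177, 0.984, -0.004], [0.984, -0.177, -0.002], [-0.003, -0.003, -1.0]]
contact_force: [0.5, 1.0, 0.1]
gripper_width: 0.0298
```

View pics/wrist2.png

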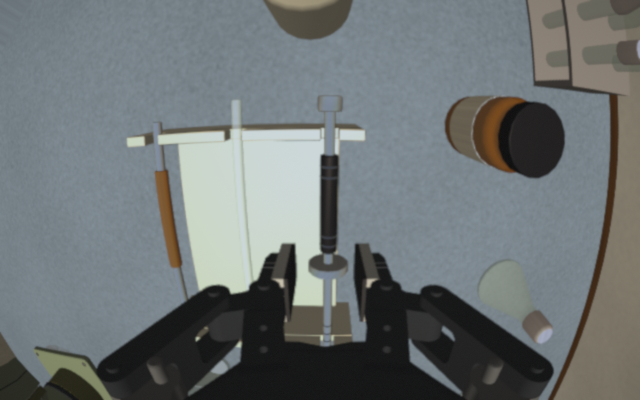

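Run:
```python
from h import *
np.set_printoptions(suppress=True)
k=K("wrist"); o=r.get_obs()
a=watz(329.5,155,.067,k);b=watz(328.5,252,.067,k);c=(watz(329,155,.062,k)+watz(328.5,252,.062,k))/2
print(a,b,np.linalg.norm(a-b),"centre",c, watz(330,103,.062,k),"ax",np.degrees(np.arctan2(*(a-b)[1::-1])))
print(((c-o["tool_pos"])@np.array(o["tool_rot"])/.02).round(3),o["tool_pos"])
```

```text
[0.59300462 0.37245371 0.067     ] [0.57850178 0.29461605 0.067     ] 0.07917722899684239 centre [0.58534123 0.3319087  0.062     ] [0.60016209 0.41009315 0.062     ] ax 79.44557680112467
[-0.027  0.122  4.432] [0.58313226 0.33292829 0.15064313]
```

```bash
python3 -m jog '[{"dx":0,"dy":0.12,"dz":1,"twist":0},{"dx":0,"dy":0,"dz":1,"twist":0},{"dx":0,"dy":0,"dz":1,"twist":0},{"dx":0,"dy":0,"dz":1,"twist":0},{"dx":0,"dy":0,"dz":1,"twist":0},{"dx":0,"dy":0,"dz":0.35,"twist":0},{"dx":0,"dy":0,"dz":0,"twist":0}]'
python3 -m jog '[{"dx":0,"dy":0,"dz":0,"twist":0},{"dx":0,"dy":0,"dz":0,"twist":0},{"dx":0,"dy":0,"dz":0,"twist":0},{"dx":0,"dy":0,"dz":0,"twist":0},{"dx":0,"dy":0,"dz":0,"twist":0}]' 0
```

```text
time: 8.75
tool_pos: [0.5857, 0.3326, 0.0442]
tool_rot: [[0.177, 0.984, -0.0], [0.984, -0.177, -0.0], [-0.0, -0.0, -1.0]]
contact_force: [0.5, 0.5, 0.1]
gripper_width: 0.0298
time: 9.25
tool_pos: [0.5865, 0.3332, 0.0458]
tool_rot: [[0.177, 0.984, 0.003], [0.984, -0.177, 0.001], [0.002, 0.002, -1.0]]
contact_force: [0.3, 0.2, 6.4]
gripper_width: 0.0119
```

```bash
python3 -m jog '[{"dx":0,"dy":0,"dz":0,"twist":0},{"dx":0,"dy":0,"dz":0,"twist":0},{"dx":0,"dy":0,"dz":0,"twist":0}]' 0
python3 -m jog '[{"dx":0,"dy":0,"dz":-0.1,"twist":0},{"dx":0,"dy":0,"dz":-0.2,"twist":0},{"dx":0,"dy":0,"dz":-0.4,"twist":0},{"dx":0,"dy":0,"dz":-0.6,"twist":0},{"dx":0,"dy":0,"dz":-0.2,"twist":0}]'
python3 - <<'E'
from h import *
save("wrist","wrist3")
E
```

```text
time: 9.55
tool_pos: [0.5866, 0.3332, 0.0458]
tool_rot: [[0.177, 0.984, 0.003], [0.984, -0.177, 0.001], [0.002, 0.002, -1.0]]
contact_force: [0.0, 0.2, 5.5]
gripper_width: 0.0117
time: 10.05
tool_pos: [0.5865, 0.333, 0.0762]
tool_rot: [[0.177, 0.984, 0.002], [0.984, -0.177, 0.001], [0.002, 0.002, -1.0]]
contact_force: [-0.6, 0.2, -0.7]
gripper_width: 0.0119
```

View pics/wrist3.png

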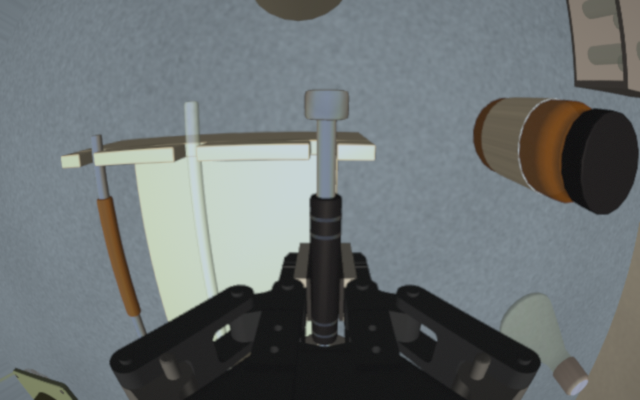

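```bash
python3 -m jog '[{"dx":0,"dy":0,"dz":-0.8,"twist":0},{"dx":-0.96,"dy":0.07,"dz":0,"twist":0},{"dx":-0.96,"dy":0.07,"dz":0,"twist":0},{"dx":-0.96,"dy":0.07,"dz":0,"twist":0},{"dx":-0.96,"dy":0.07,"dz":0,"twist":0},{"dx":-0.96,"dy":0.07,"dz":0,"twist":0},{"dx":-0.96,"dy":0.07,"dz":0,"twist":0},{"dx":-0.96,"dy":0.07,"dz":0,"twist":0},{"dx":-0.96,"dy":0.07,"dz":0,"twist":0},{"dx":-0.96,"dy":0.07,"dz":0,"twist":0}]'
python3 -m jog '[{"dx":-0.96,"dy":0.07,"dz":0,"twist":0},{"dx":0,"dy":0,"dz":0,"twist":0}]'
python3 - <<'E'
from h import *
save("wrist","wrist4"); save("scene","scene4")
im=cv2.imread("pics/scene4.png")[140:270,240:420]; cv2.imwrite("pics/scene4c.png",cv2.resize(im,None,fx=4.3,fy=4.3,interpolation=cv2.INTER_CUBIC))
E
```

```text
time: 11.1
tool_pos: [0.5673, 0.1587, 0.0904]
tool_rot: [[0.177, 0.984, 0.0], [0.984, -0.177, -0.0], [-0.0, 0.0, -1.0]]
contact_force: [-0.8, -0.0, -0.9]
gripper_width: 0.0116
time: 11.3
tool_pos: [0.5649, 0.1384, 0.0903]
tool_rot: [[0.179, 0.984, -0.001], [0.984, -0.179, -0.001], [-0.001, -0.001, -1.0]]
contact_force: [0.0, 0.7, -1.6]
gripper_width: 0.0121
```

View pics/wrist4.png

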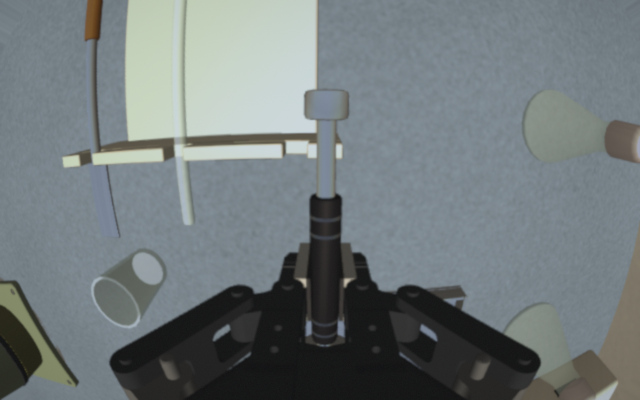

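View pics/scene4c.png

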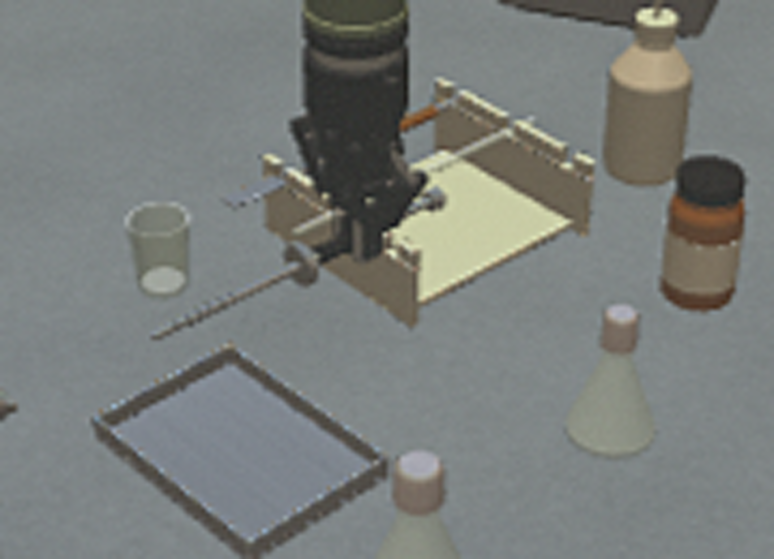

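Run:
```python
from h import *
np.set_printoptions(suppress=True)
k=K("wrist"); o=r.get_obs(); R=np.array(o["tool_rot"])
print(o["tool_pos"])
for u,v,z in((325,158,.074),(308,158,.074),(341,158,.074),(325,145,.074),(326,197,.109),(326,122,.109),(326,90,.109)): print(u,v,((watz(u,v,z,k)-o["tool_pos"])@R*1000).round(1))
```

```text
[0.56558406 0.14056846 0.09041315]
325 158 [49.8 -0.6 16.4]
308 158 [49.8 -9.4 16.4]
341 158 [49.8  7.8 16.4]
325 145 [56.6 -0.5 16.4]
326 197 [ 39.2  -0.2 -18.6]
326 122 [ 70.3  -0.2 -18.6]
326 90 [ 83.1  -0.2 -18.6]
```

```bash
python3 -m jog '[{"dx":0,"dy":0,"dz":0.7,"twist":0},{"dx":0,"dy":0,"dz":0.7,"twist":0},{"dx":0,"dy":0,"dz":0.17,"twist":0},{"dx":0,"dy":0,"dz":0.17,"twist":0},{"dx":0,"dy":0,"dz":0.17,"twist":0},{"dx":0,"dy":0,"dz":0,"twist":0}]'
python3 -m jog '[{"dx":0,"dy":0,"dz":0.17,"twist":0},{"dx":0,"dy":0,"dz":0.17,"twist":0},{"dx":0,"dy":0,"dz":0,"twist":0}]'
python3 - <<'E'
from h import *
save("scene","scene5")
im=cv2.imread("pics/scene5.png")[140:270,240:420]; cv2.imwrite("pics/scene5c.png",cv2.resize(im,None,fx=4.3,fy=4.3,interpolation=cv2.INTER_CUBIC))
E
```

```text
time: 12.0
tool_pos: [0.5666, 0.1416, 0.0535]
tool_rot: [[0.176, 0.984, 0.003], [0.984, -0.176, 0.0], [0.001, 0.003, -1.0]]
contact_force: [0.1, -2.9, 5.2]
gripper_width: 0.012
time: 12.3
tool_pos: [0.5667, 0.1418, 0.047]
tool_rot: [[0.176, 0.984, 0.003], [0.984, -0.176, 0.001], [0.001, 0.003, -1.0]]
contact_force: [-0.5, -2.1, 5.7]
gripper_width: 0.0118
```

View pics/scene5c.png

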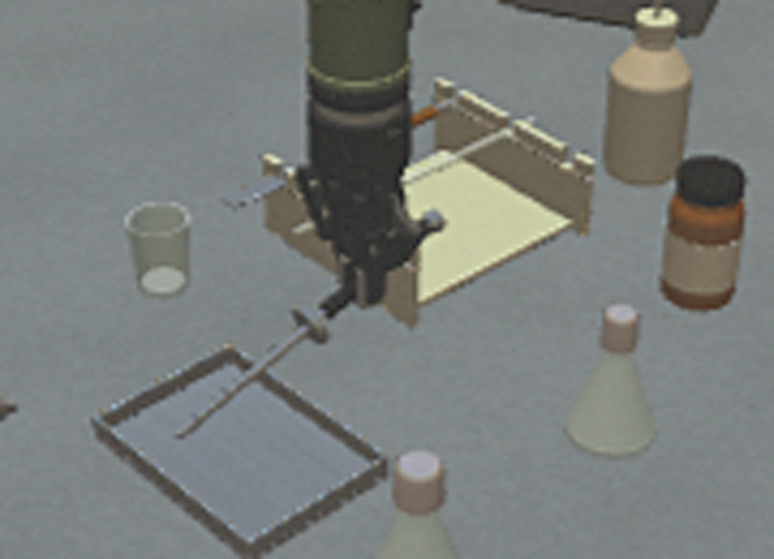

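```bash
python3 -m jog '[{"dx":0,"dy":0,"dz":0.12,"twist":0},{"dx":0,"dy":0,"dz":0,"twist":0},{"dx":0,"dy":0,"dz":-0.5,"twist":0},{"dx":0,"dy":0,"dz":-1,"twist":0},{"dx":0,"dy":0,"dz":-1,"twist":0.31},{"dx":0,"dy":0,"dz":-1,"twist":0.32},{"dx":0,"dy":0,"dz":-1,"twist":0},{"dx":0,"dy":0,"dz":-1,"twist":0},{"dx":0,"dy":0,"dz":-1,"twist":0},{"dx":0,"dy":0,"dz":-0.8,"twist":0}]'
python3 -m jog '[{"dx":-0.9,"dy":0.43,"dz":0,"twist":0},{"dx":-1,"dy":0.43,"dz":0,"twist":0},{"dx":-1,"dy":0.43,"dz":0,"twist":0},{"dx":-1,"dy":0.43,"dz":0,"twist":0},{"dx":-1,"dy":0.43,"dz":0,"twist":0},{"dx":-0.9,"dy":0.43,"dz":0,"twist":0},{"dx":0,"dy":0,"dz":0,"twist":0},{"dx":0,"dy":0,"dz":0,"twist":0}]'
python3 - <<'E'
from h import *
np.set_printoptions(suppress=True)
for c in("scene","top","wrist"): save(c,c+"6")
im=cv2.imread("pics/scene6.png")[195:265,210:320]; cv2.imwrite("pics/scene6c.png",cv2.resize(im,None,fx=7.2,fy=7.2,interpolation=cv2.INTER_CUBIC))
im=cv2.imread("pics/top6.png")[170:240,340:450]; cv2.imwrite("pics/top6c.png",cv2.resize(im,None,fx=7.2,fy=7.2,interpolation=cv2.INTER_CUBIC))
o=r.get_obs();print(o["tool_pos"],o["tool_rot"])
E
```

```text
time: 13.35
tool_pos: [0.5656, 0.1417, 0.1905]
tool_rot: [[0.241, 0.971, 0.001], [0.971, -0.241, 0.0], [0.001, 0.001, -1.0]]
contact_force: [0.3, -0.7, -1.6]
gripper_width: 0.0119
time: 14.15
tool_pos: [0.5874, 0.0165, 0.189]
tool_rot: [[0.242, 0.97, -0.0], [0.97, -0.242, 0.001], [0.001, -0.0, -1.0]]
contact_force: [-0.0, -0.2, -2.6]
gripper_width: 0.0115
[0.58734211 0.01712204 0.18894764] [[ 0.24025296  0.97071029 -0.00023224]
 [ 0.97071028 -0.24025288  0.00032199]
 [ 0.00025676 -0.0003028  -0.99999992]]
```

View pics/scene6c.png

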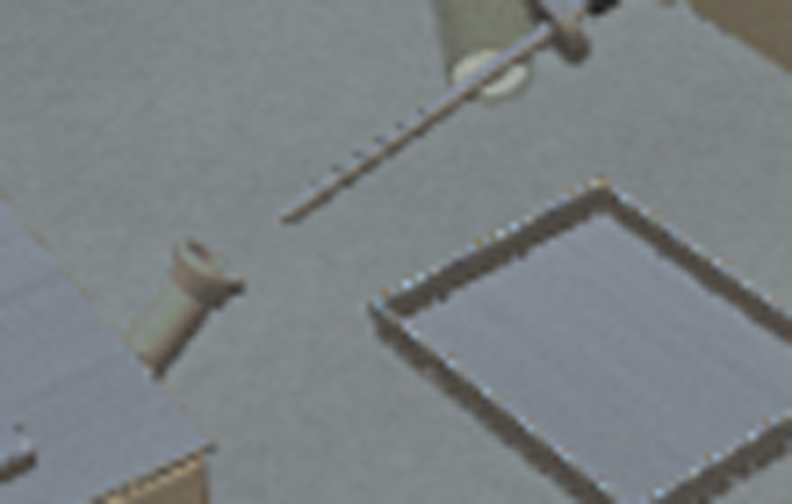

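View pics/top6c.png

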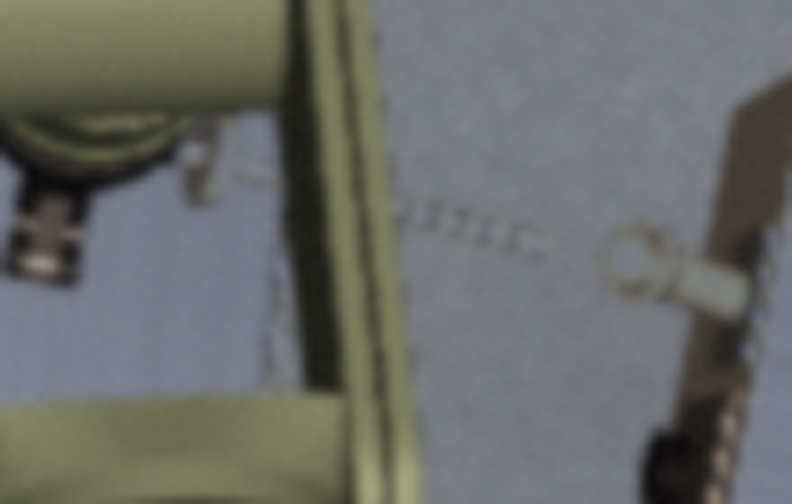

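View pics/wrist6.png

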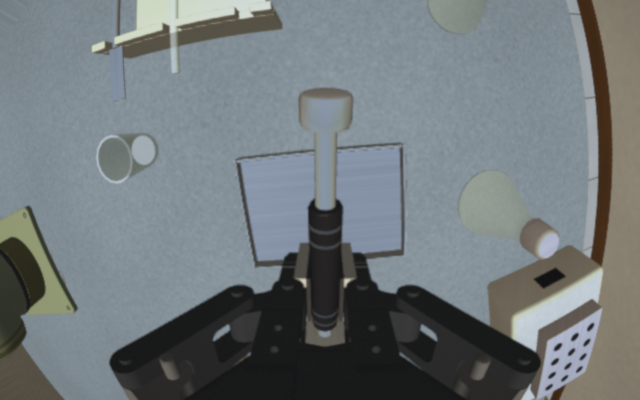

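```bash
cat >> h.py <<'E'
def tri(a,b):
    o1,d1=ray("top",*a);o2,d2=ray("scene",*b);A=np.stack([d1,-d2],1);s=np.linalg.lstsq(A,o2-o1,rcond=None)[0]
    p,q=o1+d1*s[0],o2+d2*s[1];return (p+q)/2,np.linalg.norm(p-q)
E
python3 - <<'E'
from h import *
np.set_printoptions(suppress=True,precision=4)
T,e=tri((416.1,204.7),(249.3,225.6)); M,e2=tri((428.9,206.4),(239.2,231.5)); print(T,e,M,e2)
d=T-M; print("s,lat,z",d@[.242,.970,0],d@[.970,-.242,0],d[2])
o=np.array([.5873,.0171,.189]); g=o+[0,0,.0187]; v=T-g; print("rod vec",v,np.linalg.norm(v),np.degrees(np.arcsin(-v[2]/np.linalg.norm(v))),np.degrees(np.arctan2(v[1],v[0])))
E
```

```text
[ 0.5421 -0.1545  0.1507] 0.004142262072016361 [ 0.537  -0.1874  0.1484] 0.004418427081195753
s,lat,z 0.033176173560755605 -0.003086350492758289 0.0022942938094999143
rod vec [-0.0452 -0.1716 -0.057 ] 0.18638192303907447 17.797832625019574 -104.76302568175376
```

```bash
python3 -m jog '[{"dx":0,"dy":0.13,"dz":-0.18,"twist":0},{"dx":-0.48,"dy":0,"dz":0.15,"twist":0},{"dx":-0.48,"dy":0,"dz":0.15,"twist":0},{"dx":-0.48,"dy":0,"dz":0.15,"twist":0},{"dx":-0.3,"dy":0,"dz":0.1,"twist":0},{"dx":0,"dy":0,"dz":0,"twist":0}]'
python3 - <<'E'
from h import *
for c in("scene","top"): save(c,c+"7")
im=cv2.imread("pics/scene7.png")[195:265,210:320]; cv2.imwrite("pics/scene7c.png",cv2.resize(im,None,fx=7.2,fy=7.2,interpolation=cv2.INTER_CUBIC))
im=cv2.imread("pics/top7.png")[170:240,340:450]; cv2.imwrite("pics/top7c.png",cv2.resize(im,None,fx=7.2,fy=7.2,interpolation=cv2.INTER_CUBIC))
E
```

```text
time: 14.9
tool_pos: [0.5811, -0.0194, 0.181]
tool_rot: [[0.243, 0.97, -0.001], [0.97, -0.243, -0.0], [-0.0, -0.001, -1.0]]
contact_force: [-0.1, 0.1, -1.8]
gripper_width: 0.0119
```

View pics/scene7c.png

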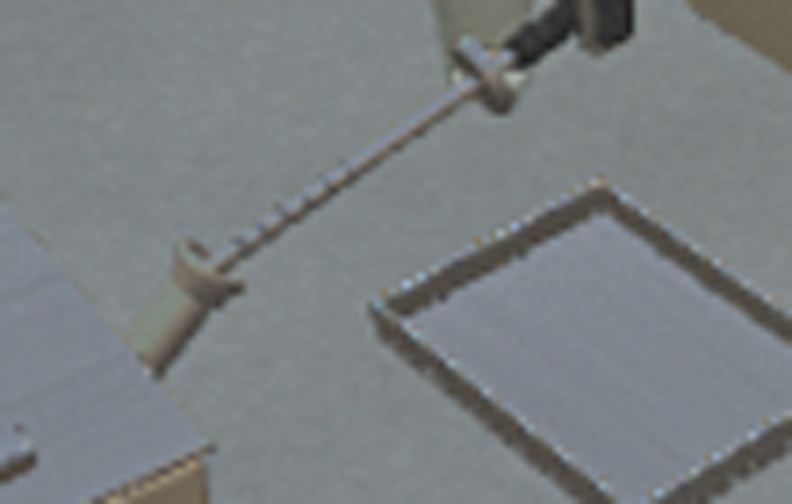

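View pics/top7c.png

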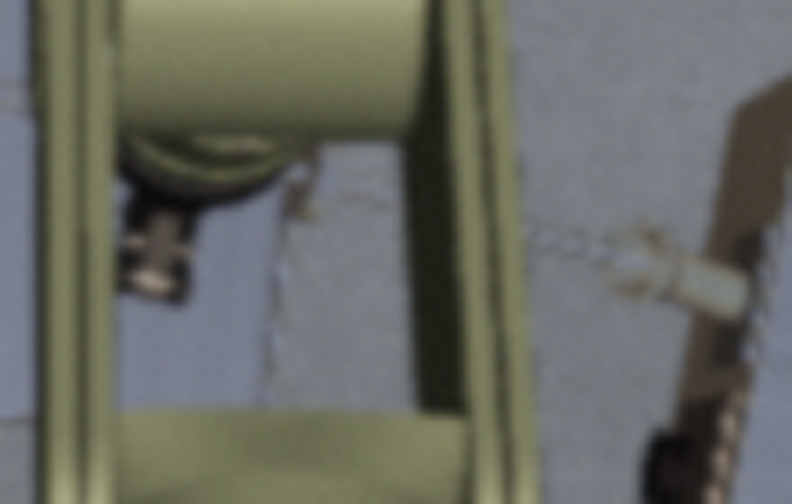

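```bash
python3 -m jog '[{"dx":-0.16,"dy":0,"dz":0.05,"twist":0},{"dx":-0.16,"dy":0,"dz":0.05,"twist":0},{"dx":-0.16,"dy":0,"dz":0.05,"twist":0},{"dx":0,"dy":0,"dz":0,"twist":0}]'
```

```text
time: 15.4
tool_pos: [0.5792, -0.0278, 0.1783]
tool_rot: [[0.241, 0.97, -0.0], [0.97, -0.241, -0.0], [-0.0, -0.0, -1.0]]
contact_force: [-0.9, -0.8, -2.1]
gripper_width: 0.0118
```

```bash
python3 -m jog '[{"dx":-0.14,"dy":0,"dz":-0.33,"twist":0},{"dx":-0.14,"dy":0,"dz":-0.33,"twist":0},{"dx":-0.17,"dy":0,"dz":-0.32,"twist":0},{"dx":-0.17,"dy":0,"dz":-0.32,"twist":0},{"dx":0,"dy":0,"dz":0,"twist":0}]'
python3 - <<'E'
from h import *
for c in("scene","top"): save(c,c+"8")
im=cv2.imread("pics/scene8.png")[165:265,210:330]; cv2.imwrite("pics/scene8c.png",cv2.resize(im,None,fx=5.8,fy=5.8,interpolation=cv2.INTER_CUBIC))
E
```

```text
time: 15.9
tool_pos: [0.577, -0.04, 0.206]
tool_rot: [[0.242, 0.97, 0.003], [0.97, -0.242, -0.0], [0.0, 0.003, -1.0]]
contact_force: [1.3, 2.4, -2.1]
gripper_width: 0.012
```

View pics/scene8c.png

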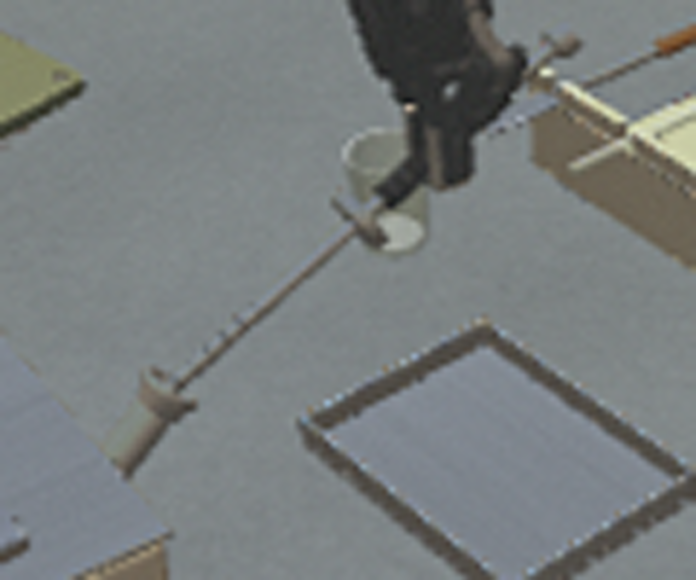

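```bash
python3 -m jog '[{"dx":-0.19,"dy":0,"dz":-0.31,"twist":0},{"dx":-0.19,"dy":0,"dz":-0.31,"twist":0},{"dx":-0.22,"dy":0,"dz":-0.29,"twist":0},{"dx":-0.22,"dy":0,"dz":-0.29,"twist":0},{"dx":0,"dy":0,"dz":0,"twist":0}]'
python3 -m jog '[{"dx":-0.25,"dy":0,"dz":-0.27,"twist":0},{"dx":-0.25,"dy":0,"dz":-0.27,"twist":0},{"dx":0,"dy":0,"dz":0,"twist":0}]'
python3 - <<'E'
from h import *
np.set_printoptions(suppress=True)
for c in("scene","top"): save(c,c+"9")
im=cv2.imread("pics/scene9.png")[165:265,210:330]; cv2.imwrite("pics/scene9c.png",cv2.resize(im,None,fx=5.8,fy=5.8,interpolation=cv2.INTER_CUBIC))
im=cv2.imread("pics/top9.png")[170:240,340:450]; cv2.imwrite("pics/top9c.png",cv2.resize(im,None,fx=7.2,fy=7.2,interpolation=cv2.INTER_CUBIC))
d=r.get_obs()["tool_pos"]+np.array([0,0,.0187])-[.5376,-.1877,.15]; print("s,lat,z",d@[.242,.970,0],d@[.970,-.242,0],d[2])
E
```

```text
time: 16.5
tool_pos: [0.5723, -0.0564, 0.2296]
tool_rot: [[0.242, 0.97, 0.001], [0.97, -0.242, -0.001], [-0.0, 0.001, -1.0]]
contact_force: [-0.7, 2.2, -2.5]
gripper_width: 0.012
time: 16.8
tool_pos: [0.5704, -0.0663, 0.2404]
tool_rot: [[0.242, 0.97, 0.002], [0.97, -0.242, -0.002], [-0.001, 0.002, -1.0]]
contact_force: [1.3, 0.3, -1.2]
gripper_width: 0.012
s,lat,z 0.1260710357242087 0.002185340378930537 0.10832095718585269
```

View pics/scene9c.png

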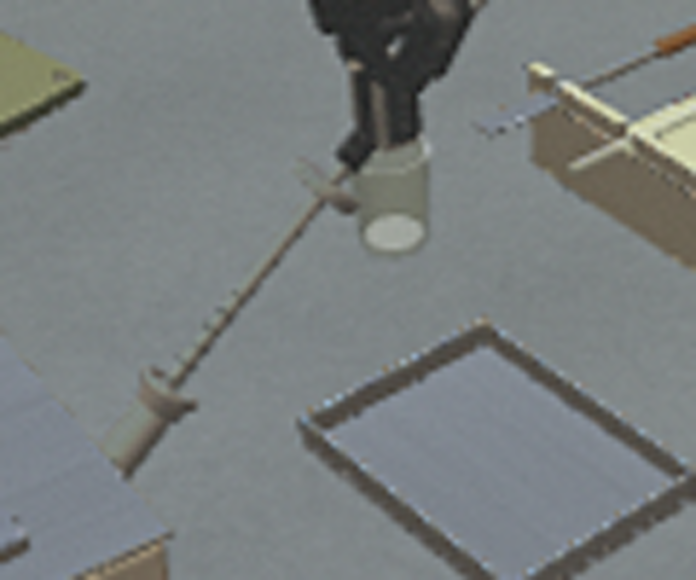

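View pics/top9c.png

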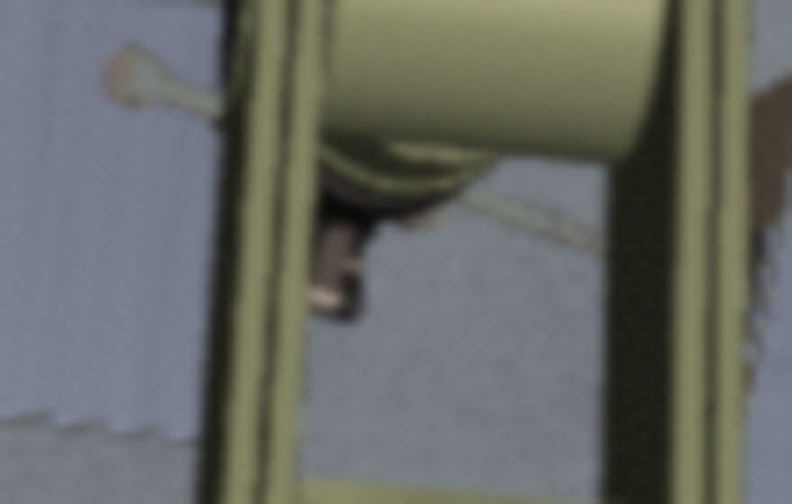

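```bash
python3 -m jog '[{"dx":-0.19,"dy":0,"dz":0.162,"twist":0},{"dx":-0.38,"dy":0,"dz":0.325,"twist":0},{"dx":-0.38,"dy":0,"dz":0.325,"twist":0},{"dx":0,"dy":0,"dz":0,"twist":0}]'
python3 -m jog '[{"dx":-0.38,"dy":0,"dz":0.325,"twist":0},{"dx":-0.38,"dy":0,"dz":0.325,"twist":0},{"dx":-0.38,"dy":0,"dz":0.325,"twist":0},{"dx":0,"dy":0,"dz":0,"twist":0}]'
python3 - <<'E'
from h import *
np.set_printoptions(suppress=True)
o=r.get_obs();d=o["tool_pos"]+np.array([0,0,.0187])-[.5376,-.1877,.15]; print("s,lat,z",d@[.242,.970,0],d@[.970,-.242,0],d[2],np.degrees(np.arctan2(d[2],d@[.242,.970,0])),o["ft_torque"])
E
```

```text
time: 17.3
tool_pos: [0.5643, -0.085, 0.2214]
tool_rot: [[0.242, 0.97, -0.003], [0.97, -0.242, -0.001], [-0.002, -0.003, -1.0]]
contact_force: [-0.0, 0.9, -3.9]
gripper_width: 0.0115
time: 17.7
tool_pos: [0.559, -0.107, 0.2022]
tool_rot: [[0.242, 0.97, -0.002], [0.97, -0.242, -0.001], [-0.001, -0.002, -1.0]]
contact_force: [0.7, 0.1, -2.7]
gripper_width: 0.012
s,lat,z 0.08348618628271977 0.0011985442567111829 0.07093935558973788 40.3550117258815 [ 0.26608198 -0.07146646 -0.01909829]
```

```bash
python3 -m jog '[{"dx":-0.38,"dy":0,"dz":0.325,"twist":0},{"dx":-0.38,"dy":0,"dz":0.325,"twist":0},{"dx":-0.38,"dy":0,"dz":0.325,"twist":0},{"dx":-0.19,"dy":0,"dz":0.163,"twist":0},{"dx":0,"dy":0,"dz":0,"twist":0}]'
python3 -m jog '[{"dx":-0.11,"dy":0,"dz":0.095,"twist":0},{"dx":-0.11,"dy":0,"dz":0.095,"twist":0},{"dx":-0.11,"dy":0,"dz":0.095,"twist":0},{"dx":0,"dy":0,"dz":0,"twist":0}]'
python3 - <<'E'
from h import *
np.set_printoptions(suppress=True)
o=r.get_obs();d=o["tool_pos"]+np.array([0,0,.0187])-[.5376,-.1877,.15]; print("s,lat,z",d@[.242,.970,0],d@[.970,-.242,0],d[2],np.degrees(np.arctan2(d[2],d@[.242,.970,0])),np.linalg.norm(d))
for c in("scene",): save(c,c+"10")
im=cv2.imread("pics/scene10.png")[165:265,210:330]; cv2.imwrite("pics/scene10c.png",cv2.resize(im,None,fx=5.8,fy=5.8,interpolation=cv2.INTER_CUBIC))
E
```

```text
time: 18.2
tool_pos: [0.5529, -0.1324, 0.18]
tool_rot: [[0.242, 0.97, -0.002], [0.97, -0.242, -0.0], [-0.001, -0.002, -1.0]]
contact_force: [-0.2, -0.7, -1.9]
gripper_width: 0.0117
time: 18.6
tool_pos: [0.5518, -0.1383, 0.1749]
tool_rot: [[0.241, 0.97, -0.0], [0.97, -0.241, -0.0], [-0.0, -0.0, -1.0]]
contact_force: [1.1, -0.0, -1.7]
gripper_width: 0.0123
s,lat,z 0.05137880464715353 0.001804957672579913 0.04363832119915262 40.34273592397486 0.06744449529154962
```

View pics/scene10c.png

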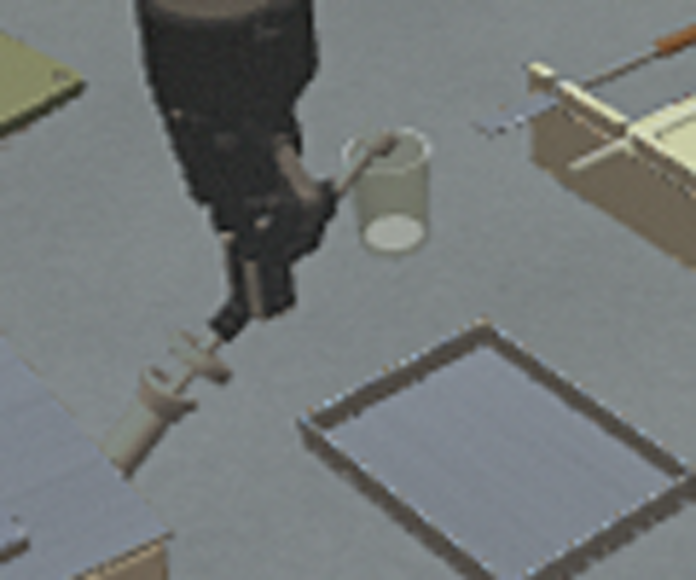

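```bash
python3 -m jog '[{"dx":-0.08,"dy":0,"dz":0.067,"twist":0},{"dx":-0.08,"dy":0,"dz":0.067,"twist":0},{"dx":-0.08,"dy":0,"dz":0.067,"twist":0},{"dx":0,"dy":0,"dz":0,"twist":0}]'
python3 -m jog '[{"dx":-0.04,"dy":0,"dz":0.033,"twist":0},{"dx":0,"dy":0,"dz":0,"twist":0}]'
```

```text
time: 19.05
tool_pos: [0.5506, -0.1429, 0.1709]
tool_rot: [[0.241, 0.97, -0.0], [0.97, -0.241, -0.0], [-0.0, -0.0, -1.0]]
contact_force: [-0.1, 0.1, -2.2]
gripper_width: 0.0118
time: 19.25
tool_pos: [0.5505, -0.1436, 0.1704]
tool_rot: [[0.241, 0.97, 0.0], [0.97, -0.241, -0.0], [-0.0, 0.0, -1.0]]
contact_force: [-0.5, 0.0, -2.0]
gripper_width: 0.0118
```

```bash
python3 -m jog '[{"dx":-0.04,"dy":0,"dz":0.033,"twist":0},{"dx":0,"dy":0,"dz":0,"twist":0}]'
```

```text
time: 19.45
tool_pos: [0.5503, -0.1443, 0.1697]
tool_rot: [[0.241, 0.97, -0.0], [0.97, -0.241, -0.0], [-0.0, -0.0, -1.0]]
contact_force: [0.9, 0.2, -1.7]
gripper_width: 0.0118
```

```bash
python3 -m jog '[{"dx":-0.04,"dy":0,"dz":0.033,"twist":0},{"dx":0,"dy":0,"dz":0,"twist":0}]'; python3 -m jog '[{"dx":-0.04,"dy":0,"dz":0.033,"twist":0},{"dx":0,"dy":0,"dz":0,"twist":0}]'
python3 - <<'E'
from h import *
np.set_printoptions(suppress=True)
o=r.get_obs();d=o["tool_pos"]+np.array([0,0,.0187])-[.5376,-.1877,.15]; print("s,lat,z",d@[.242,.970,0],d@[.970,-.242,0],d[2],np.linalg.norm(d))
for c in("scene","wrist"): save(c,c+"11")
im=cv2.imread("pics/scene11.png")[205:255,215:275]; cv2.imwrite("pics/scene11c.png",cv2.resize(im,None,fx=10,fy=10,interpolation=cv2.INTER_CUBIC))
E
```

```text
time: 19.65
tool_pos: [0.5501, -0.1451, 0.169]
tool_rot: [[0.241, 0.97, -0.0], [0.97, -0.241, -0.0], [-0.0, -0.0, -1.0]]
contact_force: [-0.1, -0.2, -2.1]
gripper_width: 0.0119
time: 19.85
tool_pos: [0.5499, -0.1459, 0.1684]
tool_rot: [[0.241, 0.97, -0.0], [0.97, -0.241, -0.0], [-0.0, -0.0, -1.0]]
contact_force: [-0.5, 0.0, -1.2]
gripper_width: 0.012
s,lat,z 0.043557707264919115 0.0018119495371677827 0.03706271241036527 0.05722954586046283
```

View pics/scene11c.png

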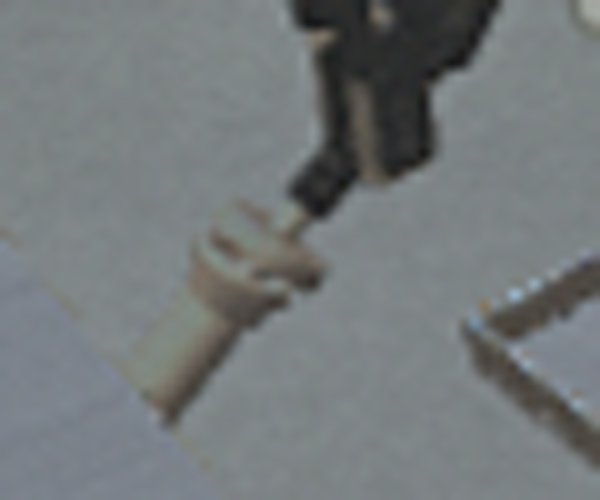

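```bash
for i in 1; do python3 -m jog '[{"dx":-0.04,"dy":0,"dz":0.033,"twist":0},{"dx":0,"dy":0,"dz":0,"twist":0}]'; done; python3 -m jog '[{"dx":-0.04,"dy":0,"dz":0.033,"twist":0},{"dx":0,"dy":0,"dz":0,"twist":0}]'
```

```text
time: 20.15
tool_pos: [0.5497, -0.1466, 0.1677]
tool_rot: [[0.241, 0.97, -0.0], [0.97, -0.241, -0.0], [-0.0, -0.0, -1.0]]
contact_force: [-1.1, -0.5, -0.8]
gripper_width: 0.0115
time: 20.35
tool_pos: [0.5495, -0.1474, 0.167]
tool_rot: [[0.241, 0.97, -0.0], [0.97, -0.241, -0.0], [-0.0, -0.0, -1.0]]
contact_force: [-0.5, -0.2, -2.4]
gripper_width: 0.0116
```

```bash
python3 -m jog '[{"dx":-0.04,"dy":0,"dz":0.033,"twist":0},{"dx":0,"dy":0,"dz":0,"twist":0}]'
```

```text
time: 20.55
tool_pos: [0.5494, -0.1481, 0.1665]
tool_rot: [[0.241, 0.97, 0.0], [0.97, -0.241, -0.0], [0.0, 0.0, -1.0]]
contact_force: [-1.0, 0.2, -2.0]
gripper_width: 0.0121
```

```bash
python3 -m jog '[{"dx":-0.04,"dy":0,"dz":0.033,"twist":0},{"dx":0,"dy":0,"dz":0,"twist":0}]'
python3 - <<'E'
from h import *
save("scene","scene12")
im=cv2.imread("pics/scene12.png")[205:255,215:275]; cv2.imwrite("pics/scene12c.png",cv2.resize(im,None,fx=10,fy=10,interpolation=cv2.INTER_CUBIC))
E
```

```text
time: 20.75
tool_pos: [0.5495, -0.1483, 0.1664]
tool_rot: [[0.242, 0.97, 0.001], [0.97, -0.242, 0.001], [0.001, 0.001, -1.0]]
contact_force: [0.3, 2.7, 3.1]
gripper_width: 0.0119
```

View pics/scene12c.png

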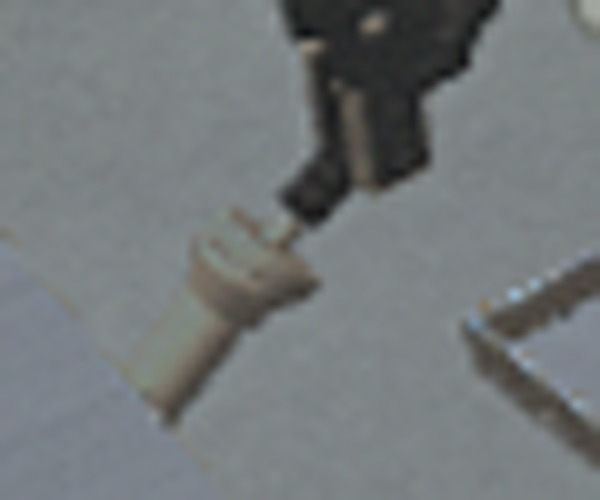

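```bash
python3 -m jog '[{"dx":-0.025,"dy":0,"dz":0.02,"twist":0},{"dx":0,"dy":0,"dz":0,"twist":0},{"dx":0,"dy":0,"dz":0,"twist":0},{"dx":0,"dy":0,"dz":0,"twist":0}]'
```

```text
time: 21.2
tool_pos: [0.5495, -0.1483, 0.1663]
tool_rot: [[0.242, 0.97, 0.001], [0.97, -0.242, 0.002], [0.002, 0.001, -1.0]]
contact_force: [1.2, 5.8, 5.9]
gripper_width: 0.0121
```

```bash
python3 -m jog '[{"dx":0.1,"dy":0,"dz":-0.084,"twist":0},{"dx":0.3,"dy":0,"dz":-0.252,"twist":0},{"dx":0.46,"dy":0,"dz":-0.386,"twist":0},{"dx":0.46,"dy":0,"dz":-0.386,"twist":0},{"dx":0.46,"dy":0,"dz":-0.386,"twist":0},{"dx":0.46,"dy":0,"dz":-0.386,"twist":0},{"dx":0.46,"dy":0,"dz":-0.386,"twist":0}]'
python3 -m jog '[{"dx":0.46,"dy":0,"dz":-0.386,"twist":0},{"dx":0.46,"dy":0,"dz":-0.386,"twist":0},{"dx":0.46,"dy":0,"dz":-0.386,"twist":0},{"dx":0.46,"dy":0,"dz":-0.386,"twist":0},{"dx":0.46,"dy":0,"dz":-0.386,"twist":0},{"dx":0.46,"dy":0,"dz":-0.386,"twist":0},{"dx":0.46,"dy":0,"dz":-0.386,"twist":0},{"dx":0.46,"dy":0,"dz":-0.386,"twist":0},{"dx":0,"dy":0,"dz":0,"twist":0},{"dx":0,"dy":0,"dz":0,"twist":0}]'
python3 - <<'E'
from h import *
np.set_printoptions(suppress=True)
o=r.get_obs();d=o["tool_pos"]+np.array([0,0,.0187])-[.5376,-.1877,.15]; print("s,lat,z",d@[.242,.970,0],d@[.970,-.242,0],d[2],np.linalg.norm(d))
for c in("scene","wrist"): save(c,c+"13")
im=cv2.imread("pics/scene13.png")[115:265,210:380]; cv2.imwrite("pics/scene13c.png",cv2.resize(im,None,fx=4,fy=4,interpolation=cv2.INTER_CUBIC))
E
```

```text
time: 21.9
tool_pos: [0.5624, -0.096, 0.2115]
tool_rot: [[0.241, 0.971, 0.0], [0.971, -0.241, -0.0], [-0.0, 0.0, -1.0]]
contact_force: [1.2, 0.3, -2.6]
gripper_width: 0.0119
time: 22.9
tool_pos: [0.5798, -0.0254, 0.2725]
tool_rot: [[0.241, 0.971, -0.0], [0.971, -0.241, -0.0], [-0.001, 0.0, -1.0]]
contact_force: [0.5, -0.2, -1.2]
gripper_width: 0.0118
s,lat,z 0.1676137569164797 0.0017089292727609229 0.14118293907472265 0.2191916569072488
```

View pics/scene13c.png

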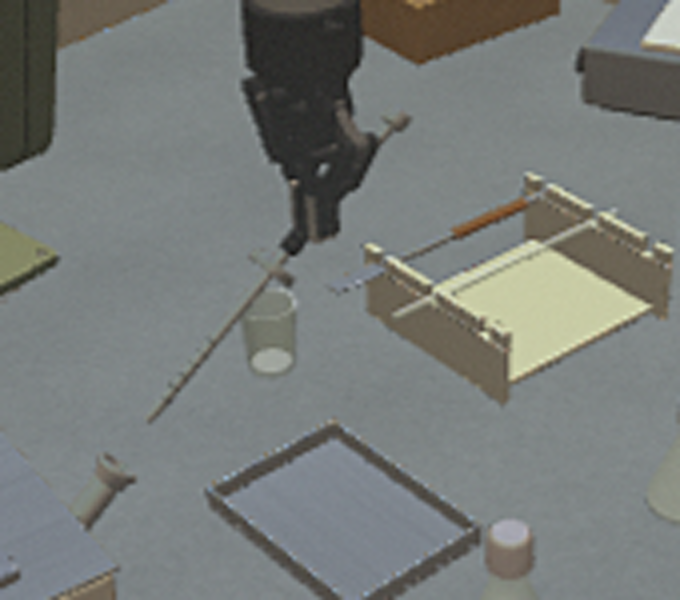

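View pics/wrist13.png

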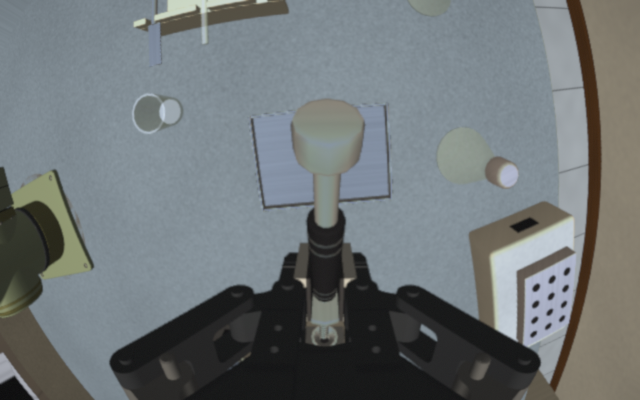

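```bash
python3 -m jog '[{"dx":0.97,"dy":-0.18,"dz":0,"twist":0},{"dx":0.97,"dy":-0.18,"dz":0,"twist":0},{"dx":0.97,"dy":-0.18,"dz":0,"twist":0},{"dx":0.97,"dy":-0.18,"dz":0,"twist":0},{"dx":0.97,"dy":-0.18,"dz":0,"twist":0},{"dx":0.97,"dy":-0.18,"dz":0,"twist":0},{"dx":0.97,"dy":-0.18,"dz":0,"twist":0},{"dx":0.97,"dy":-0.18,"dz":0,"twist":0}]' >/dev/null
python3 -m jog '[{"dx":0.97,"dy":-0.18,"dz":0,"twist":0},{"dx":0.97,"dy":-0.18,"dz":0,"twist":0},{"dx":0.97,"dy":-0.18,"dz":0,"twist":0},{"dx":0.97,"dy":-0.18,"dz":0,"twist":0},{"dx":0.97,"dy":-0.18,"dz":0,"twist":0},{"dx":0.97,"dy":-0.18,"dz":0,"twist":0},{"dx":0.97,"dy":-0.18,"dz":0,"twist":0},{"dx":0.97,"dy":-0.18,"dz":0,"twist":0},{"dx":0,"dy":0,"dz":0,"twist":0}]'
python3 - <<'E'
from h import *
for c in("scene","wrist"): save(c,c+"14")
im=cv2.imread("pics/scene14.png")[95:235,260:430]; cv2.imwrite("pics/scene14c.png",cv2.resize(im,None,fx=4,fy=4,interpolation=cv2.INTER_CUBIC))
E
```

```text
time: 24.7
tool_pos: [0.5988, 0.2928, 0.2719]
tool_rot: [[0.239, 0.971, -0.0], [0.971, -0.239, 0.001], [0.001, -0.0, -1.0]]
contact_force: [1.0, -0.1, -2.0]
gripper_width: 0.0117
```

View pics/scene14c.png

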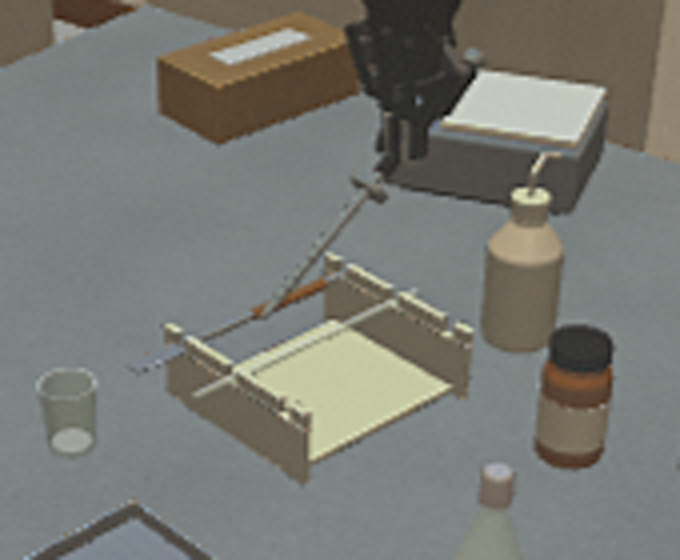

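View pics/wrist14.png

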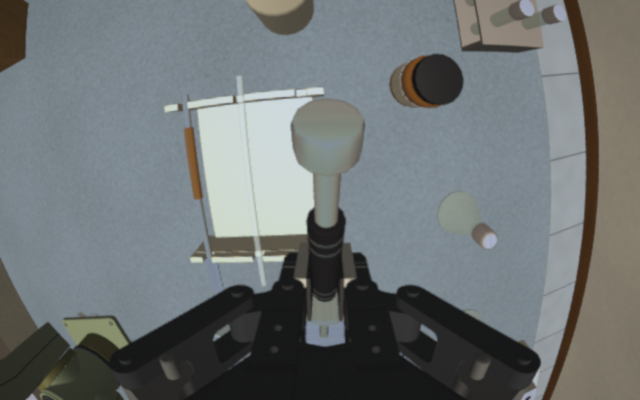

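```bash
python3 -m jog '[{"dx":0,"dy":0,"dz":1,"twist":0},{"dx":0,"dy":0,"dz":1,"twist":0},{"dx":0,"dy":0,"dz":1,"twist":0},{"dx":0,"dy":0,"dz":1,"twist":0},{"dx":0,"dy":0,"dz":1,"twist":0},{"dx":0,"dy":0,"dz":1,"twist":0},{"dx":0,"dy":0,"dz":0.4,"twist":0},{"dx":0,"dy":0,"dz":0.4,"twist":0},{"dx":0,"dy":0,"dz":0.4,"twist":0},{"dx":0,"dy":0,"dz":0,"twist":0}]'
python3 - <<'E'
from h import *
for c in("scene","wrist"): save(c,c+"15")
im=cv2.imread("pics/scene15.png")[95:235,260:430]; cv2.imwrite("pics/scene15c.png",cv2.resize(im,None,fx=4,fy=4,interpolation=cv2.INTER_CUBIC))
E
```

```text
time: 25.8
tool_pos: [0.5993, 0.2886, 0.1285]
tool_rot: [[0.24, 0.971, 0.001], [0.971, -0.24, -0.002], [-0.002, 0.001, -1.0]]
contact_force: [0.4, -3.1, 0.4]
gripper_width: 0.0121
```

View pics/scene15c.png

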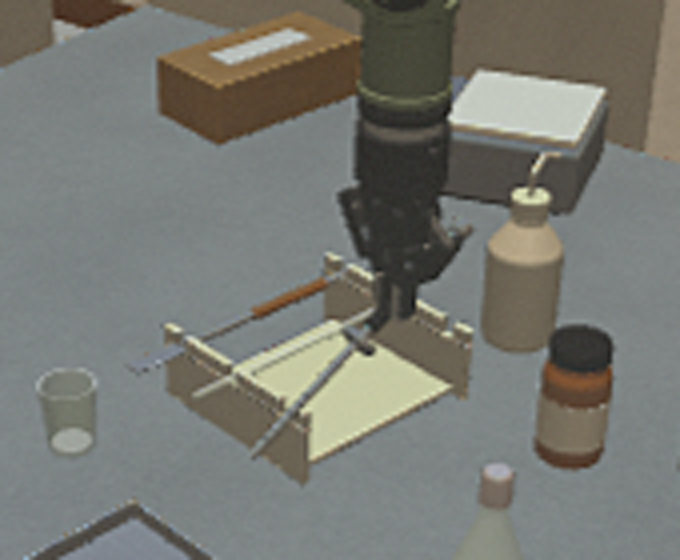

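```bash
python3 -m jog '[{"dx":0,"dy":0,"dz":0.4,"twist":0},{"dx":0,"dy":0,"dz":0.4,"twist":0},{"dx":0,"dy":0,"dz":0.4,"twist":0},{"dx":0,"dy":0,"dz":0.4,"twist":0},{"dx":0,"dy":0,"dz":0,"twist":0}]'
python3 -m jog '[{"dx":0,"dy":0,"dz":0.4,"twist":0},{"dx":0,"dy":0,"dz":0.4,"twist":0},{"dx":0,"dy":0,"dz":0.4,"twist":0},{"dx":0,"dy":0,"dz":0.3,"twist":0},{"dx":0,"dy":0,"dz":0,"twist":0}]'
python3 - <<'E'
from h import *
for c in("scene","wrist"): save(c,c+"16")
im=cv2.imread("pics/scene16.png")[95:235,260:430]; cv2.imwrite("pics/scene16c.png",cv2.resize(im,None,fx=4,fy=4,interpolation=cv2.INTER_CUBIC))
E
```

```text
time: 26.4
tool_pos: [0.5981, 0.2894, 0.0948]
tool_rot: [[0.241, 0.971, -0.002], [0.971, -0.241, -0.001], [-0.002, -0.002, -1.0]]
contact_force: [0.2, -1.1, 2.5]
gripper_width: 0.0121
time: 26.9
tool_pos: [0.5986, 0.2896, 0.0653]
tool_rot: [[0.241, 0.971, -0.001], [0.971, -0.241, -0.0], [-0.001, -0.001, -1.0]]
contact_force: [1.2, 1.7, 3.5]
gripper_width: 0.0121
```

View pics/scene16c.png

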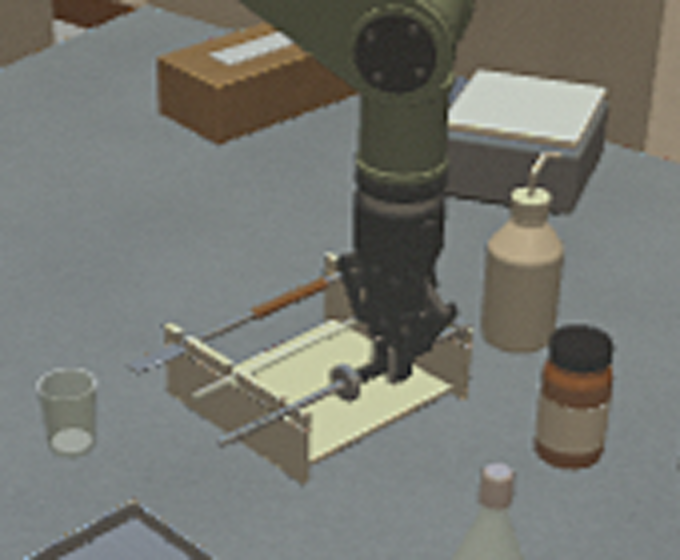

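View pics/wrist16.png

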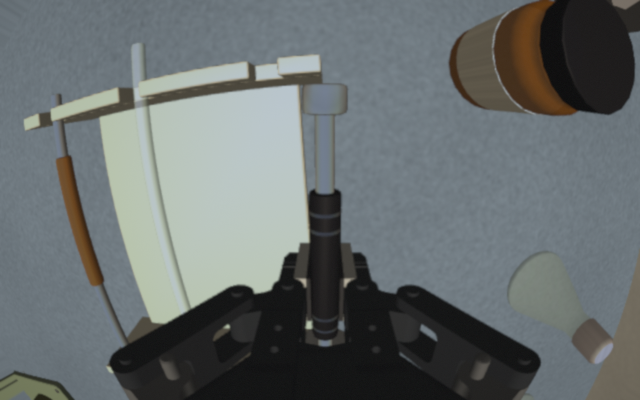

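```bash
python3 - <<'E'
from h import *
np.set_printoptions(suppress=True)
k=K("wrist"); o=r.get_obs(); R=np.array(o["tool_rot"]); print(o["tool_pos"])
for u,v,z in((320,77,.074),(320,57,.074),(325,191,.084),(325,113,.081),(325,83,.081),(325,83,.075)): print(u,v,((watz(u,v,z,k)-o["tool_pos"])@R*1000).round(1))
E
python3 -m jog '[{"dx":0,"dy":0,"dz":0.13,"twist":0},{"dx":0,"dy":0,"dz":0.13,"twist":0},{"dx":0,"dy":0,"dz":0,"twist":0}]'
python3 - <<'E'
from h import *
for c in("scene","top","wrist"): save(c,c+"17")
E
```

```text
[0.5986605  0.28953591 0.06614525]
320 77 [89.3 -2.7 -7.9]
320 57 [98.2 -2.7 -7.9]
325 191 [ 41.6  -0.6 -17.9]
325 113 [ 73.8  -0.6 -14.9]
325 83 [ 86.2  -0.6 -14.9]
325 83 [86.6 -0.6 -8.9]
time: 27.3
tool_pos: [0.5988, 0.2897, 0.061]
tool_rot: [[0.241, 0.97, -0.0], [0.97, -0.241, 0.0], [0.0, -0.0, -1.0]]
contact_force: [1.4, 3.1, 3.1]
gripper_width: 0.0121
```

View pics/wrist17.png

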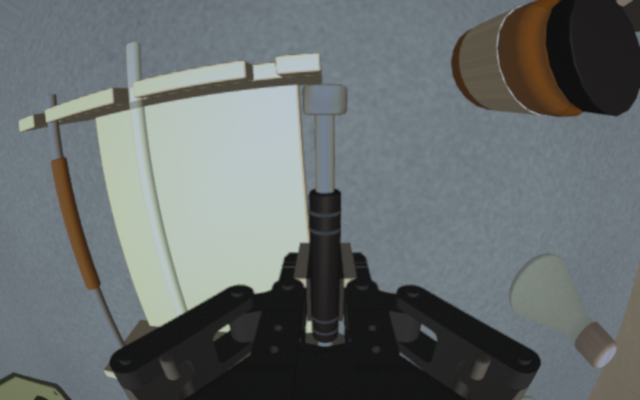

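```bash
python3 -m jog '[{"dx":0,"dy":0,"dz":-0.4,"twist":0},{"dx":0,"dy":0,"dz":-0.8,"twist":0},{"dx":0,"dy":0,"dz":-0.4,"twist":0},{"dx":0,"dy":0,"dz":0,"twist":0}]'
python3 -m jog '[{"dx":-0.4,"dy":0.2,"dz":0,"twist":0},{"dx":-0.8,"dy":0.39,"dz":0,"twist":0},{"dx":-0.8,"dy":0.39,"dz":0,"twist":0},{"dx":-0.8,"dy":0.39,"dz":0,"twist":0},{"dx":-0.8,"dy":0.39,"dz":0,"twist":0},{"dx":-0.8,"dy":0.39,"dz":0,"twist":0},{"dx":-0.8,"dy":0.39,"dz":0,"twist":0},{"dx":-0.6,"dy":0.23,"dz":0,"twist":0},{"dx":0,"dy":0,"dz":0,"twist":0},{"dx":0,"dy":0,"dz":0,"twist":0}]'
python3 - <<'E'
from h import *
np.set_printoptions(suppress=True)
for c in("scene","top","wrist"): save(c,c+"18")
im=cv2.imread("pics/scene18.png")[130:290,230:430]; cv2.imwrite("pics/scene18c.png",cv2.resize(im,None,fx=3.7,fy=3.7,interpolation=cv2.INTER_CUBIC))
im=cv2.imread("pics/top18.png")[150:260,250:400]; cv2.imwrite("pics/top18c.png",cv2.resize(im,None,fx=5,fy=5,interpolation=cv2.INTER_CUBIC))
for c in("scene","top"):
    for e in r.tip_of(c,"gauge_tip")[:2]: print(c,e["p"],e["position"][1]*640,e["position"][0]*400)
E
```

```text
time: 27.85
tool_pos: [0.5993, 0.2894, 0.0943]
tool_rot: [[0.242, 0.97, 0.001], [0.97, -0.242, 0.0], [0.001, 0.001, -1.0]]
contact_force: [0.5, 0.8, -2.0]
gripper_width: 0.012
time: 28.85
tool_pos: [0.6247, 0.1636, 0.0933]
tool_rot: [[0.242, 0.97, -0.0], [0.97, -0.242, 0.0], [0.0, -0.0, -1.0]]
contact_force: [0.4, -1.0, -1.1]
gripper_width: 0.0114
scene 0.29 238.27200000000002 233.32000000000002
top 0.61 359.68000000000006 191.52
top 0.58 248.512 225.48
```

View pics/scene18c.png

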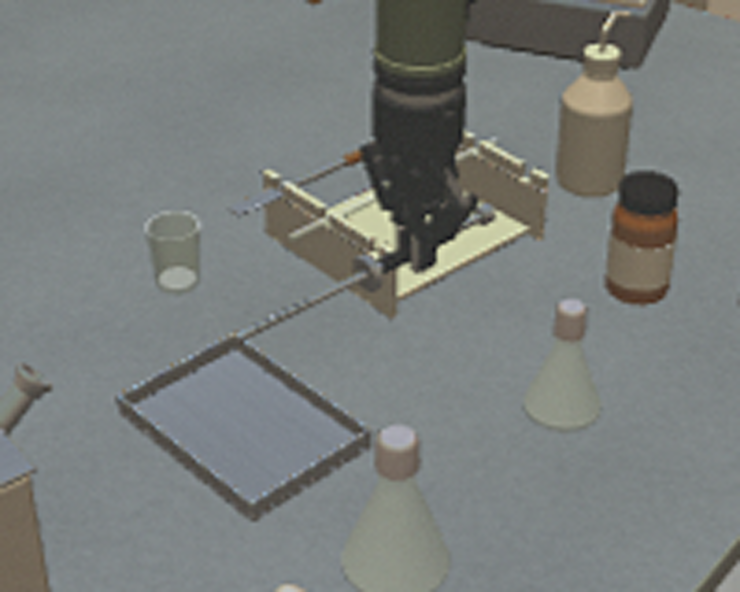

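View pics/top18c.png

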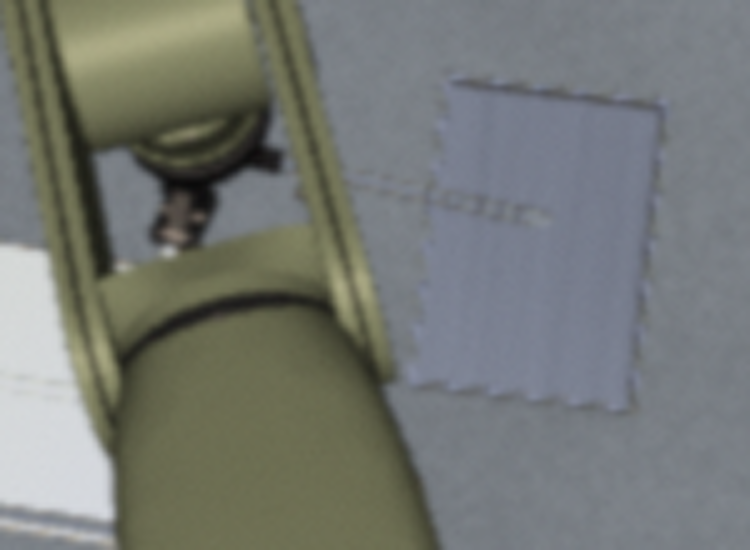

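View pics/wrist18.png

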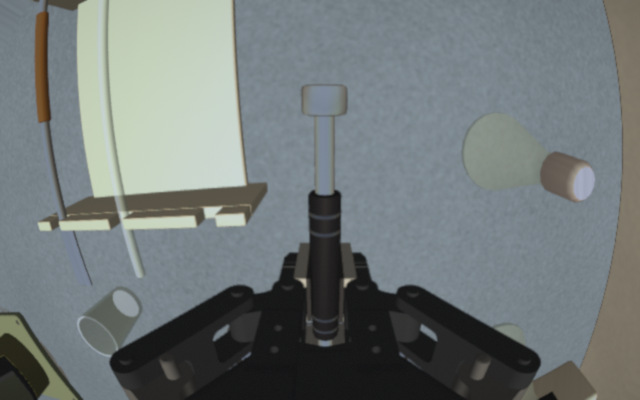

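Run:
```python
from h import *
np.set_printoptions(suppress=True,precision=4)
im=cv2.imread("pics/scene18.png")[205:245,275:345]; cv2.imwrite("pics/scene18d.png",cv2.resize(im,None,fx=11,fy=11,interpolation=cv2.INTER_CUBIC))
T,e=tri((359.6,193.6),(293.5,221.9)); o=r.get_obs(); g=o["tool_pos"]+np.array([0,0,.0187]); v=T-g
print(T,e,g,np.linalg.norm(v),np.degrees(np.arcsin(v[2]/np.linalg.norm(v))))
# predicted pixels for level rod and +-5deg
for a in(-7,-3.5,0,3.5):
    p=g+.186*np.array([-.242*np.cos(np.radians(a)),-.970*np.cos(np.radians(a)),np.sin(np.radians(a))]); print(a,p,proj("scene",p),proj("top",p))
c=np.array([.578,-.0168,0]);d=T-c;x=np.array([np.cos(np.radians(-8.6)),np.sin(np.radians(-8.6)),0]);print("tray xy",d@x,d@[-x[1],x[0],0])
print(o["dq"],o["time"])
```

```text
[ 0.5798 -0.0158  0.0969] 0.00011139065820959836 [0.6245 0.1644 0.1119] 0.1863437095455152 -4.638833208650688
-7 [ 0.5798 -0.0146  0.0893] [293.8789 223.7043] [358.9548 193.9199]
-3.5 [ 0.5796 -0.0156  0.1006] [293.4058 220.8611] [359.6082 193.5113]
0 [ 0.5795 -0.016   0.1119] [293.1201 217.8869] [360.0192 193.0382]
3.5 [ 0.5796 -0.0156  0.1233] [293.0265 214.7931] [360.1799 192.5006]
tray xy 0.0016280162896795073 0.001227771460269388
[-0.0025  0.0005  0.0007 -0.0006  0.0032  0.0015] 29.1
```

View pics/scene18d.png

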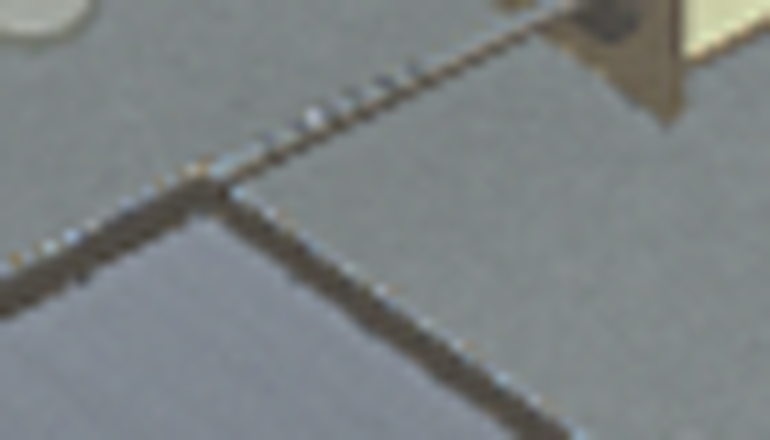

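Run:
```python
from h import *
np.set_printoptions(suppress=True,precision=3)
g=np.array([.6245,.1640,.1119])
for a in(-8,-6,-4,-2,0,2):
    u=np.array([-.242*np.cos(np.radians(a)),-.970*np.cos(np.radians(a)),np.sin(np.radians(a))])
    A=proj("scene",g+.075*u);B=proj("scene",g+.18*u); m=(B-A)[1]/(B-A)[0]; print(a,A,B,"slope",m, "v at u=300,310,320",[A[1]+m*(x-A[0]) for x in(300,310,320)])
im=cv2.imread("pics/scene18.png").astype(int)
d=np.load("pics/scene18.npy")
im0=cv2.imread("pics/scene0.png").astype(int)
# difference to the empty scene along columns
for u in range(292,326,3):
    c=np.abs(im[195:230,u]-im0[195:230,u]).sum(1); v=np.arange(195,230); w=np.where(c>25,c,0); print(u,(w*v).sum()/max(w.sum(),1),v[w>0])
```

```text
-8 [322.979 207.278] [295.574 223.611] slope -0.5959709243642668 v at u=300,310,320 [np.float64(220.97275187078108), np.float64(215.01304262713842), np.float64(209.05333338349575)]
-6 [322.891 206.64 ] [295.267 222.077] slope -0.5588182092580979 v at u=300,310,320 [np.float64(219.43155445918384), np.float64(213.84337236660286), np.float64(208.25519027402188)]
-4 [322.826 205.987] [295.018 220.499] slope -0.5218756517956383 v at u=300,310,320 [np.float64(217.89907496808277), np.float64(212.68031845012638), np.float64(207.46156193217)]
-2 [322.784 205.32 ] [294.828 218.88 ] slope -0.4850520263258473 v at u=300,310,320 [np.float64(216.37152910508206), np.float64(211.52100884182357), np.float64(206.6704885785651)]
0 [322.766 204.64 ] [294.697 217.222] slope -0.4482572733171953 v at u=300,310,320 [np.float64(214.84518095164984), np.float64(210.36260821847787), np.float64(205.88003548530594)]
2 [322.771 203.948] [294.627 215.527] slope -0.4114016154783533 v at u=300,310,320 [np.float64(213.3163062973582), np.float64(209.20229014257467), np.float64(205.08827398779115)]
292 0.0 []
295 220.40944881889763 [219 220 221 222]
298 219.37209302325581 [218 220]
301 217.73611111111111 [217 218]
304 216.81428571428572 [216 217]
307 214.46560846560845 [213 214 215]
310 213.22695035460993 [212 213 214]
313 211.97512437810946 [211 212 213]
316 210.61702127659575 [209 211]
319 209.03205128205127 [208 209 210]
322 204.77389277389278 [201 202 203 205 206 208]
325 202.4101941747573 [200 201 203 204 205]
```

```bash
cat > tilt.py <<'E'
from h import *
from scipy.optimize import least_squares
im0=cv2.imread("pics/scene0.png").astype(int)
def run(n,tcp,o,L,x0,x1):
    im=cv2.imread(f"pics/{n}.png").astype(int); g=np.array(tcp)+[0,0,.0187]; U=[];V=[]
    def line(a):
        u=np.array([-o[0]*np.cos(a),-o[1]*np.cos(a),np.sin(a)]); return proj("scene",g+.07*u),proj("scene",g+.18*u)
    A,B=line(0)
    for u in range(x0,x1):
        vc=int(A[1]+(u-A[0])*(B-A)[1]/(B-A)[0]); v=np.arange(vc-6,vc+11); c=np.abs(im[v,u]-im0[v,u]).sum(1); w=np.where(c>25,c,0)
        if w.sum()>0: U.append(u);V.append((w*v).sum()/w.sum())
    U=np.array(U);V=np.array(V)
    m,b=np.polyfit(U,V,1); 
    for _ in range(3):
        k=abs(V-m*U-b)<1; m,b=np.polyfit(U[k],V[k],1)
    f=lambda p:(lambda A,B:V[k]-(A[1]+(U[k]-A[0])*(B-A)[1]/(B-A)[0]))(*line(p[0]))
    s=lambda p:(lambda A,B:V[k]-p[1]-(A[1]+(U[k]-A[0])*(B-A)[1]/(B-A)[0]))(*line(p[0]))
    r1=least_squares(f,[0.]);r2=least_squares(s,[0.,0.])
    print(n,k.sum(),"slope",m,"tilt(no offset)",np.degrees(r1.x),"tilt,offset px",np.degrees(r2.x[0]),r2.x[1])
run("scene4",(.5656,.1406,.0904),(.177,.984),.189,280,306)
run("scene18",(.6245,.1640,.0932),(.242,.970),.186,296,320)
E
python3 tilt.py
```

```text
scene4 26 slope -0.475071690445316 tilt(no offset) [-2.15006515] tilt,offset px 0.9859247750477688 1.9257803410581185
scene18 24 slope -0.49041512794939246 tilt(no offset) [-4.78241724] tilt,offset px -2.291499409713015 1.6243029866618852
```

```bash
python3 -m jog '[{"dx":0,"dy":0,"dz":0,"twist":0},{"dx":0,"dy":0,"dz":0,"twist":0},{"dx":0,"dy":0,"dz":0,"twist":0},{"dx":0,"dy":0,"dz":0,"twist":0},{"dx":0,"dy":0,"dz":0,"twist":0},{"dx":0,"dy":0,"dz":0,"twist":0},{"dx":0,"dy":0,"dz":0,"twist":0},{"dx":0,"dy":0,"dz":0,"twist":0},{"dx":0,"dy":0,"dz":0,"twist":0},{"dx":0,"dy":0,"dz":0,"twist":0}]'
python3 - <<'E'
from h import *
save("scene","scene19")
E
sed -i 's/^run("scene4.*//' tilt.py; echo 'run("scene19",(.6245,.1640,.0932),(.242,.970),.186,296,320)'>>tilt.py; python3 tilt.py
```

```text
time: 30.1
tool_pos: [0.6246, 0.1636, 0.0933]
tool_rot: [[0.241, 0.97, 0.0], [0.97, -0.241, -0.0], [-0.0, 0.0, -1.0]]
contact_force: [0.7, 0.8, -1.0]
gripper_width: 0.0121
scene18 24 slope -0.49041512794939246 tilt(no offset) [-4.78241724] tilt,offset px -2.291499409713015 1.6243029866618852
scene19 24 slope -0.4927867122113635 tilt(no offset) [-4.76209871] tilt,offset px -2.420387044662585 1.5270906508352662
```

Steady: there is no creep over 1 s. The tilt is about -3°, the tip is near the tray centre about 0.10 m up, and nothing is in contact, so I am handing in.

```bash
python3 -c "
from workcell import r
print(r.hand_in())"
```

```text
the job is handed in; nothing more can be done
None
```

I seated the dip gauge in the filler neck, drew it straight out, and handed the job in holding it nearly level over the drip tray. The job took about 30 s of the 58 s allowed; the hand-in gives no verdict.

**How it was done:** The tool can't tilt, so I turned the gauge in the fingers:
- I pressed its tail on the rack's end plate to dip the tip about 17°.
- I let the neck mouth bring it to 40° while sliding it in.
- The collar stopped against the mouth at about 10 N, held for 0.4 s.
- After drawing it out, I pressed its stem on the rack plate to level it again. The gauge slid about 2.5 mm in the fingers over the run.

**Last checks:**

| Check | Reading |
|---|---|
| Tip position | about 2 mm from the tray centre |
| Tip height | about 0.10 m above the bench |
| Tilt, tip down | about 3° (limit 7°) |
| Steadiness | no change over 1 s |
| Wrist force | no sign of contact beyond the gauge's weight |
| Other rods and glassware | look unmoved in the pictures |

**Where the checks disagreed:**
- **Tilt:** single readings ran from 2.3° to 4.8°. The 3° comes from comparing with a picture of the gauge lying level just after pickup.
- **Tip detection:** the network put the tip on the neck in the scene picture, at low confidence. I used the pixel read by hand, where the tip is hard to tell from the tray's corner.

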